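Lock the flask tray onto a laboratory shaker with a linch pin

TASK

Lock the flask tray onto the shaker: take the linch pin from its stand, push it through the hole of the free locking post until its shoulder sits against the post, then flip its sprung ring over the top of the post so that it snaps down around the pin's end, and let go. The platform gives a little and never stops exactly where it should, so find the hole by feel and do not force the pin, the ring or the shaker; leave the glassware and the other things on the bench where they are.

Things in the scene. Friction and masses are not known exactly. Their poses are not given: they have to be found in the camera images.
- shaker: white laboratory shaker, housing 270 x 200 x 82 mm. Origin: centre of its underside; x away from its front panel, y towards the free locking post, z up. This is the housing's pose: the platform on it, with tray and posts, stops anywhere up to 12 mm off along x (and stays there, stiff) and hangs, by its load, up to 3 mm off in height; it gives 1 mm per 8 N along y, 1 mm per 3.5 N along z
- hole (a point): mouth (centre, in the outer face, 124 mm up) of the free post's 11.2 mm hole with the platform dead centre; the true mouth lies up to 12 mm off along x, 3 mm along z, 0 along y. Axes as the shaker's: the pin goes in along -y. The edge is sharp: a pin over 2 mm off centre stops on the post's face. Midway a sprung ball in the hole's floor grips the pin: up to 12 N to pass
- post_top (a point): centre of the free post's top with the platform dead centre (true place off as the hole's), 138 mm up. The post is a bare flat steel bar, 26 mm along the shaker's x, 24 mm along y, in the middle of the platform's +y edge, outer face flush with that edge. Behind it lies a tray tongue 22 mm wide, top 117 mm up. The like post on the -y edge is already locked
- tray (a point): middle of the lift-off steel flask tray with the platform dead centre, 105 mm up: 270 x 170 mm, rim 119 mm up, three clamped flasks to 218 mm up in a row at y = -35 mm. It lies on an aluminium platform 300 (x) x 260 mm (y), 8 mm thick, top 102 mm up, which overhangs the housing by 30 mm at the posts
- stand: small fixed grey stand, base 86 x 46 x 8 mm, origin in its underside. The pin lies along its x, axis 42 mm up: head on a rib 12 mm wide and 20 mm long (centre at x = -20 mm, top 33 mm up), shank in an open fork (centre at x = 21 mm, 24 mm wide over its cheeks, 47 mm high). Lift the pin straight up
- pin: steel linch pin, 0.15 kg. Origin: on its axis in the shoulder's front face; x to the tip, z up. Shank 10 mm thick, 32 mm long, its last 1.5 mm tapering to 7.2 mm. Shoulder 22 mm round, 3 mm thick; behind it the head, a block to x = -37 mm, 16 mm wide (y), 18 mm high. Home: shoulder on the post's outer face, tip 8 mm out behind
- grip (a point): where to grip the pin's head by its sides, across y: on its axis, 14 mm behind the shoulder's face; axes as the pin's. The ring's hinge crosses the head 14 mm behind this point, with the ring's bar 7 to 12 mm to either side of the axis there; between shoulder and ring there is room for fingers up to 22 mm wide
- ring (a joint): turn (rad) of the pin's ring about its hinge at pin x = -28 mm: about 0 open, 2.2 closed. Open it leans back, far bar 52 mm above and 38 mm behind the hinge; at 0.63 upright; closed, level around shank and post, far bar 5 mm beyond the tip. Over-centre: below 1.5 it springs back open (up to 2 N at the far bar), past 1.5 it snaps closed by itself and stays
- far_bar (a point): middle of the ring's far bar, 65 mm from the hinge: the ring is a loop of 5 mm round steel bar, 49 mm wide over all. Push it here from behind, along its arc towards the tip and over the post, with the fingertips only just under the bar: inside, the loop is 44 mm wide and rounds off to its far end, so fingers that reach deep through it jam
- bottle: bystander: brown glass bottle with a black cap, 68 mm across, 150 mm high, origin in its underside
- beaker: bystander: glass beaker, 68 mm across, 85 mm high, origin in its underside
- flask: bystander: conical glass flask, 64 mm across, 105 mm high, origin in its underside
- dishes: bystander: stack of three culture dishes, 86 mm across, 42 mm high, origin in its underside
- plate: bystander: clear well plate, 128 x 86 x 14 mm, origin in its underside
- tips: bystander: blue pipette tip box with a pale lid, 120 x 82 mm, 62 mm high, origin in its underside
- timer: bystander: round white bench timer, 52 mm across, 22 mm high, origin in its underside
Not all that is in view belongs to the job. What is shaped like the pin but green or purple is not meant.

How it is judged:
On the way, in this order (a step that is already met when the one before it is completed fails the run):
1. the pin is pushed home in the free post's hole (y of pin in the frame of hole between -0.005 and 0.003 m and x of pin in the frame of hole between -0.016 and 0.016 m and z of pin in the frame of hole between -0.008 and 0.008 m and angle between the x axis of pin and the y axis of shaker, either way round below 0.15 rad), for 0.2 s.
2. the ring has snapped down over the pin's end (value of joint ring above 2.1 rad), for 0.2 s.
At the end, for the whole second after the job is handed in: The pin sits home in the free post's hole: its shoulder within 3 mm of the post's outer face, within 16 mm of the nominal hole sideways and 8 mm in height, in line with the hole within 0.15 rad, at rest; its ring is snapped closed (joint above 2.1 rad) (all of step 1 and value of joint ring above 2.1 rad and linear speed of pin below 0.02 m/s); the robot touches nothing.
It fails at once if the pin is forced: it bears on the shaker with more than 30 N (contact force between pin and shaker above 30 N).
It fails at once if the robot itself presses on the shaker with more than 25 N (contact force between the arm and shaker above 25 N).
It fails at once if a thing standing on the bench is shoved more than 30 mm (distance of any of bottle, beaker, flask, dishes, plate, tips, timer from where it was at the start of the episode above 0.03 m).
It also fails if it takes over 72 s, if anything falls off the work surface, if the arm or the gripper's body presses on something with over 40 N, if the wrist force passes 120 N, or if a joint passes its speed limit or range.

ROBOT

A 6-joint arm with a two-finger parallel gripper is mounted at the origin on the work surface. World frame = base frame: x ahead of the robot, y to its left, z up, the work surface at z = 0. Lengths are in m, angles in rad, forces in N, time in s.
With the tool pointing down it reaches from about 0.325 to 0.9 m from the base axis. Payload 3.5 kg.
Tool frame: the origin (TCP) lies at the very end of the fingers, on their centre line; the grasp point (between the pads) lies 19 mm behind it (r.grip_depth is the distance from the TCP to the grasp point, in m); z points along the fingers, y is the direction in which the jaws open and shut (so a half turn about z gives the same grasp; the last joint's range is limited). The gripper opens to 85 mm and grips with 20 to 120 N. Pads are 22 mm wide; open, the fingers measure 114 mm over their backs; the gripper's body (76 mm by 85 mm) begins 54 mm behind the grasp point. The pads swing forward as they close: fully open they stand 13 mm farther back than shut.
Start: joints at [1.215, 0.276, -0.026, 1.268, 0, 1.467], TCP at [0.156, 0.605, 0.231] pointing down, gripper open.
Joint ranges: [-3.12, 3.12], [-0.85, 1.88], [-1.08, 1.24], [-1.95, 2.15], [-1.57, 1.53], [-3.14, 3.14]. Speed limits (rad/s): [2.57, 2.57, 3.14, 3.14, 3.14, 3.14].

INTERFACE

Orientations are given as a unit quaternion [w, x, y, z].
In Python, from cell import r gives the robot as it stands.
- The arm moves only by the tool play_rows, never from a script. Its argument "commands" is a list that holds one entry, the list of rows, each a list of 6 numbers: the shift along the tool's x, y, z in units of 40 mm (1.0 is 40 mm), then the turn, a rotation vector about the tool's x, y, z in units of 6 degrees (1.0 is 6 degrees). In form: [[[tx, ty, tz, ax, ay, az], ...]]. A call has 1 to 5 rows; each row is the pose to reach, as a shift and turn from the pose commanded when the call began, along the tool's axes at that moment; what a row does not reach only later rows make up. A row lasts 1/12 s, in which the tool goes at most 41.7 mm and 7.16 degrees, less where a joint would pass 70% of its speed; a pose out of reach is approached as far as the arm can. A call with a gripper value outside its range is refused whole. "fingers" is the finger opening in mm, from 0 to 85.4, set as the call begins (left out, the last holds). The fingers move at their own pace and stop on an object; "newtons" is the grip in N (left out, the last holds). Time passes only in rows, so rows that repeat a pose let the fingers close. It gives the time, the measured TCP pose, the force and the opening at its end, in the units of the state.
- r.observe(): the state, without advancing time (a new reading comes with each control period).
- r.camera(name): name is "scene" or "side" or "wrist"; returns the picture (384x512x3 uint8, blue, green, red); there is no depth.
- r.get_calibration(name): a dict with "camera_matrix" (3x3 intrinsics, pixels), "k1" (the pictures are not rectified: a ray, as slopes to the right and down, at radius r is drawn at 1 + k1 r^2 times it, then the intrinsics apply), "R" (3x3) and "t" (3): a world point X has camera coordinates R X + t; the wrist camera has in their place "T_tool_cam" (4x4, takes a point from camera to tool coordinates, whose origin is the TCP and whose axes are the flange's). Camera axes: x right, y down, z forward; pixel columns grow to the right and rows downward; lengths in m; the calibration is good to about 2 mm. A picture is of the moment at which its call begins: read the wrist's pose just before it. get_calibration takes no time and is no camera call.
- r.finish_job(): hands the job in, once; it reports no verdict.
The state is a dict: "time": time; "joint_positions": joint angles; "qvel": joint speeds; "effort": joint torques, N m; "tcp_pos": TCP position; "orientation": TCP orientation; "wrist_force": force on the tool from outside, world axes, zero at the start; "torque": the same for the moment, N m; "opening": opening from 0.0 (shut) to 1.0 (fully open).
Only numpy, scipy, OpenCV 4.12 (cv2) and the standard library are available. Lean on these libraries where they do the work, as an engineer would, in place of code of your own. Each camera call takes 0.05 s, during which the arm holds its last target. There are 200 camera calls.

## Working session

There is one attempt and no reset: what is moved stays moved. The work goes in short steps, Python scripts to look and compute and a tool call to move; the robot and the scene stay as the last step left them, time stands still between calls to the robot, and variables do not carry over. Pictures are saved under pics/ and viewed, about 8 in all and at most 12, crops included, and the job is handed in when it is done.

Besides the shell and the picture viewer there is one more tool, called as a command line: name --argument value ..., lists and objects as JSON in quotes. play_rows: Moves the arm, as the interface text tells. Its arguments: {"type":"object","properties":{"commands":{"type":"array","items":{"type":"array","items":{"type":"array","items":{"type":"number"}}}},"fingers":{"type":"number"},"newtons":{"type":"number"}},"required":["commands"]}

```bash
mkdir -p pics; ls
python3 - <<'E'
from cell import r
import cv2,numpy as np
s=r.observe();print(s)
ims=[r.camera(n) for n in("scene","side","wrist")]
for n,i in zip(("scene","side","wrist"),ims):
    cv2.imwrite(f"pics/{n}0.png",i);c=r.get_calibration(n);print(n,c)
cv2.imwrite("pics/a.png",cv2.resize(ims[0],(800,600)))
cv2.imwrite("pics/b.png",cv2.resize(ims[1],(800,600)))
E
```

```text
pics
{'time': 0.0, 'joint_positions': array([ 1.21462071e+00,  2.77131956e-01, -2.78936124e-02,  1.26801740e+00,
        7.54738457e-06,  1.46739949e+00]), 'qvel': array([-6.98019816e-04,  8.75780677e-05,  4.66810065e-04, -1.04845480e-03,
       -1.10250531e-03, -5.55138019e-04]), 'effort': array([ 1.61527209e-03, -4.45507765e+01,  2.95205498e+01,  1.64532725e-02,
        1.36357016e-04, -8.55587729e-06]), 'tcp_pos': array([0.15603831, 0.60439255, 0.23015437]), 'orientation': array([-2.59532505e-04,  1.26053084e-01,  9.92022862e-01, -1.09293460e-03]), 'wrist_force': array([-0.47709782, -0.11096299, -0.65308869]), 'torque': array([ 0.03411197,  0.02001192, -0.03159577]), 'opening': 0.998113315591956}
scene {'camera_matrix': array([[441.92547429,   0.        , 259.38656659],
       [  0.        , 441.92547429, 189.31225619],
       [  0.        ,   0.        ,   1.        ]]), 'k1': -0.12360386134186062, 'R': array([[-0.88786499,  0.4600866 ,  0.00400865],
       [ 0.37947267,  0.73716925, -0.55909032],
       [-0.26018502, -0.49487555, -0.82909707]]), 't': array([ 0.40750824, -0.26299
[... 293 characters left out ...]
68275, -0.65271895, -0.73215887],
       [ 0.18339119,  0.70905611, -0.680887  ]]), 't': array([-0.4665714 ,  0.29164455,  0.81819909])}
wrist {'camera_matrix': array([[339.52672174,   0.        , 261.13214366],
       [  0.        , 339.52672174, 185.44277168],
       [  0.        ,   0.        ,   1.        ]]), 'k1': -0.012030212903283394, 'T_tool_cam': array([[-8.12786698e-04, -9.65319355e-01, -2.61070645e-01,
         6.63994469e-02],
       [ 9.99999305e-01, -1.00760181e-03,  6.12368355e-04,
        -6.54288830e-04],
       [-8.54186281e-04, -2.61069965e-01,  9.65319503e-01,
        -1.41659902e-01],
       [ 0.00000000e+00,  0.00000000e+00,  0.00000000e+00,
         1.00000000e+00]])}
```

View pics/a.png

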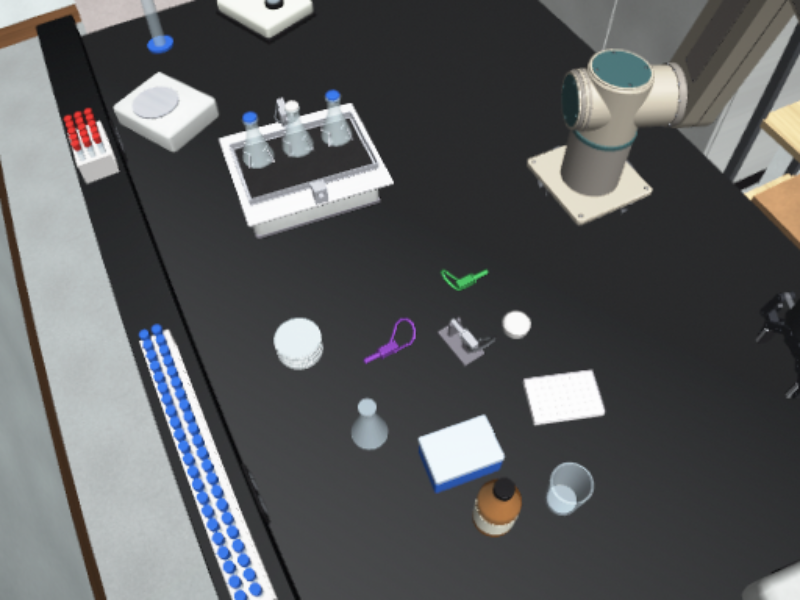

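View pics/b.png

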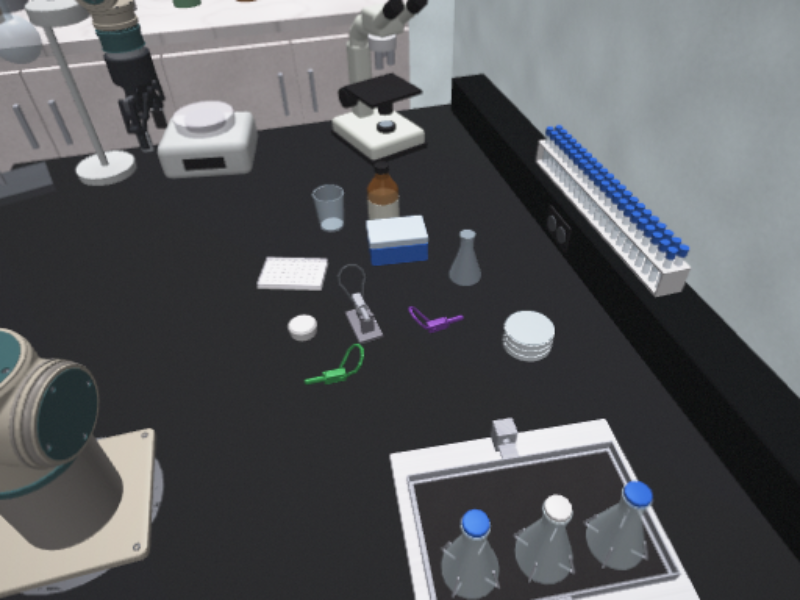

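Candidates for the pin (scene, 800-wide): green (465,280), purple (390,347), grey on the stand (463,335). Only the grey one on a stand fits. I'll confirm it in an enlarged crop, along with the free post at scene (320,190) and side (505,435).

```bash
cat > h.py <<'E'
import numpy as np,cv2
from cell import r
from scipy.spatial.transform import Rotation as Rn
C={n:r.get_calibration(n) for n in("scene","side","wrist")}
def cam(n,pose=None):
    c=C[n]
    if n!="wrist": return c["R"],c["t"]
    p,q=pose; T=np.eye(4);T[:3,:3]=Rn.from_quat(q,scalar_first=True).as_matrix();T[:3,3]=p
    T=np.linalg.inv(T@c["T_tool_cam"]);return T[:3,:3],T[:3,3]
def ray(n,uv,pose=None):
    c=C[n];R,t=cam(n,pose);D=np.array([c["k1"],0,0,0,0.])
    x=cv2.undistortPoints(np.array([[uv]],float),c["camera_matrix"],D)[0,0]
    d=R.T@np.r_[x,1];return -R.T@t,d/np.linalg.norm(d)
def onz(n,uv,z,pose=None):
    o,d=ray(n,uv,pose);return o+d*(z-o[2])/d[2]
def tri(*rays):
    A=sum(np.eye(3)-np.outer(d,d) for o,d in rays);b=sum((np.eye(3)-np.outer(d,d))@o for o,d in rays)
    X=np.linalg.solve(A,b);return X,[np.linalg.norm((np.eye(3)-np.outer(d,d))@(X-o)) for o,d in rays]
def proj(n,X,pose=None):
    c=C[n];R,t=cam(n,pose);D=np.array([c["k1"],0,0,0,0.])
    return cv2.projectPoints(np.atleast_2d(np.array(X,float)),cv2.Rodrigues(R)[0],t,c["camera_matrix"],D)[0][:,0]
def crop(im,x,y,w,h,k): return cv2.resize(im[y:y+h,x:x+w],None,fx=k,fy=k,interpolation=cv2.INTER_CUBIC)
E
python3 - <<'E'
from h import *
a=cv2.imread("pics/scene0.png");b=cv2.imread("pics/side0.png")
o=np.zeros((600,800,3),np.uint8)
o[:300,:400]=crop(a,270,195,50,37,8)[:300].__array__() if 0 else cv2.resize(a[195:240,265:325],(400,300),interpolation=cv2.INTER_CUBIC)
o[:300,400:]=cv2.resize(b[165:225,200:280],(400,300),interpolation=cv2.INTER_CUBIC)
o[300:,:400]=cv2.resize(a[60:156,130:258],(400,300),interpolation=cv2.INTER_CUBIC)
o[300:,400:]=cv2.resize(b[255:363,240:384],(400,300),interpolation=cv2.INTER_CUBIC)
cv2.imwrite("pics/c.png",o)
E
```

```text
(no output)
```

View pics/c.png

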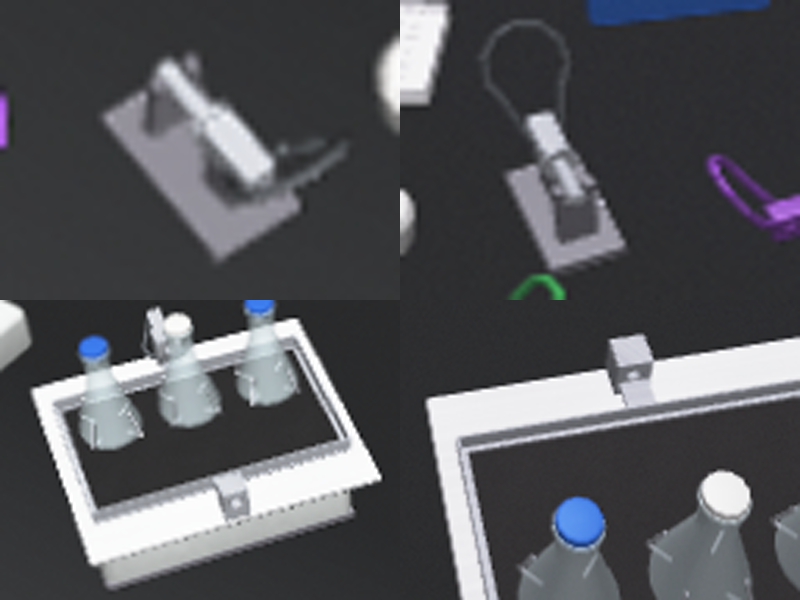

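Upper crops: the grey pin lies on its stand, with the tip end at the upper left in scene, and the ring leans back. Lower crops: the free post is bare, with its hole facing the robot's bench side in scene at about (236,497). Now I'll measure.

Run:
```python
from h import *
np.set_printoptions(precision=4,suppress=True)
S=lambda x,y:(265+x/6.6667,195+y/6.6667); D=lambda x,y:(200+(x-400)/5,165+y/5)
P=lambda x,y:(130+x/3.125,60+(y-300)/3.125); Q=lambda x,y:(240+(x-400)/2.7778,255+(y-300)/2.7778)
print("stand base sc",[onz("scene",S(*p),.008)for p in((103,117),(220,260),(300,208))])
print("stand base sd",[onz("side",D(*p),.008)for p in((505,172),(555,270),(625,245))])
print("head top c",onz("scene",S(238,148),.051),onz("side",D(545,130),.051))
for nm,a,b in(("fork top/tip",(170,72),(572,190)),("far bar",(345,148),(527,22))):
    print(nm,tri(ray("scene",S(*a)),ray("side",D(*b))))
pl=[onz("scene",P(*p),.102)for p in((32,390),(300,322),(380,480),(100,562))]
print("plat",pl,[np.linalg.norm(pl[i]-pl[i-1])for i in range(4)],np.mean(pl,0))
t=[onz("side",Q(*p),.138)for p in((608,342),(645,336),(653,362),(616,368))]
print("posttop sd",t,np.mean(t,0),[np.linalg.norm(t[i]-t[i-1])for i in range(4)])
print("hole sc",onz("scene",P(236,497),.124))
t=[onz("scene",P(*p),.138)for p in((213,476),(243,472),(250,488),(218,492))]
print("posttop sc",t,np.mean(t,0))
```

```text
stand base sc [array([0.4938, 0.2006, 0.008 ]), array([0.4838, 0.2855, 0.008 ]), array([0.4405, 0.2795, 0.008 ])]
stand base sd [array([0.4434, 0.2743, 0.008 ]), array([0.4549, 0.1889, 0.008 ]), array([0.497 , 0.1965, 0.008 ])]
head top c [0.465  0.2616 0.051 ] [0.4669 0.2567 0.051 ]
fork top/tip (array([0.4708, 0.2122, 0.0444]), [np.float64(0.0014185090385076353), np.float64(0.0014185090385076425)])
far bar (array([0.4576, 0.3018, 0.1004]), [np.float64(0.012222963256331997), np.float64(0.012222963256332164)])
plat [array([ 0.7068, -0.3824,  0.102 ]), array([ 0.409 , -0.3467,  0.102 ]), array([ 0.4379, -0.0942,  0.102 ]), array([ 0.7236, -0.1227,  0.102 ])] [np.float64(0.2601762201044416), np.float64(0.2998736156469894), np.float64(0.25422668522431574), np.float64(0.2871249148085427)] [ 0.5694 -0.2365  0.102 ]
posttop sd [array([ 0.5705, -0.1179,  0.138 ]), array([ 0.5983, -0.1205,  0.138 ]), array([ 0.5949, -0.1427,  0.138 ]), array([ 0.5677, -0.1401,  0.138 ])] [ 0.5829 -0.1303  0.138 ] [np.float64(0.02235080245121362), np.float64(0.027877680981233992), np.float64(0.02247125116846806), np.float64(0.02726052431992073)]
hole sc [ 0.5808 -0.1196  0.124 ]
posttop sc [array([ 0.5936, -0.1427,  0.138 ]), array([ 0.5657, -0.1341,  0.138 ]), array([ 0.5681, -0.1117,  0.138 ]), array([ 0.5974, -0.1211,  0.138 ])] [ 0.5812 -0.1274  0.138 ]
```

```bash
cat >> h.py <<'E'
def target(p,yawy,tilt=0):
    """tool pointing down, tool y at world yaw yawy(deg); tilt (deg) about tool y"""
    y=np.array([np.cos(np.radians(yawy)),np.sin(np.radians(yawy)),0]);z=np.array([0,0,-1.]);x=np.cross(y,z)
    return np.array(p,float),Rn.from_matrix(np.c_[x,y,z])*Rn.from_euler("y",tilt,degrees=True)
def row(p,R):
    s=r.observe();q=Rn.from_quat(s["orientation"],scalar_first=True)
    d=q.inv().apply(p-s["tcp_pos"])/.04;w=np.degrees((q.inv()*R).as_rotvec())/6
    print("row",np.round(np.r_[d,w],3),"t",round(s["time"],2),"tcp",s["tcp_pos"].round(4),"F",s["wrist_force"].round(2))
E
python3 - <<'E'
from h import *
np.set_printoptions(precision=4,suppress=True)
print("timer",onz("scene",(517*.64,325*.64),.022),"bottle cap",onz("scene",(505*.64,489*.64),.15),"beaker",onz("scene",(565*.64,500*.64),.0),"tips",onz("scene",(460*.64,450*.64),.062),"plate",onz("scene",(565*.64,397*.64),.014))
row(*target([.467,.262,.17],7))
E
```

```text
timer [0.3604 0.2617 0.022 ] bottle cap [0.5819 0.5465 0.15  ] beaker [0.461  0.5762 0.    ] tips [0.5871 0.4378 0.062 ] plate [0.3611 0.4239 0.014 ]
row [-9.667 -6.345  1.519 -0.016  0.009 11.419] t 0.15 tcp [0.1561 0.6045 0.2304] F [ 0.02  0.74 -0.  ]
```

play_rows --commands '[[[-3.2,-2.1,0,0,0,4],[-6.4,-4.2,0,0,0,8],[-9.6,-6.3,0.5,0,0,11.4],[-9.67,-6.35,1.5,0,0,11.4],[-9.67,-6.35,1.5,0,0,11.4]]]' --fingers 45

```text
time: 0.57
tcp_pos: [0.2964, 0.4505, 0.215]
orientation: [0.0, 0.427, 0.904, 0.0]
wrist_force: [1.1, 0.5, -0.8]
opening: 0.524
```

play_rows --commands '[[[0,0,0,0,0,0],[0,0,0,0,0,0],[0,0,0,0,0,0],[0,0,0,0,0,0],[0,0,0,0,0,0]]]'

```text
time: 0.98
tcp_pos: [0.2948, 0.4529, 0.2153]
orientation: [-0.0, 0.424, 0.906, 0.0]
wrist_force: [0.2, -0.3, 0.2]
opening: 0.531
```

Run:
```python
from h import *
row(*target([.467,.262,.18],7))
```

```text
row [-6.422e+00  2.480e-01  8.800e-01  3.000e-03 -4.000e-03  5.473e+00] t 0.98 tcp [0.2948 0.4529 0.2153] F [ 0.16 -0.34  0.18]
```

play_rows --commands '[[[-1,0.05,0.1,0,0,1.1],[-2,0.1,0.3,0,0,2.2],[-3,0.15,0.5,0,0,3.3],[-4,0.2,0.7,0,0,4.4],[-5,0.22,0.88,0,0,5.47]]]'

```text
time: 1.4
tcp_pos: [0.4307, 0.3036, 0.1798]
orientation: [0.0, 0.664, 0.748, 0.001]
wrist_force: [0.5, 0.1, 0.1]
opening: 0.524
```

Run:
```python
from h import *
row(*target([.467,.262,.18],7))
```

```text
row [-1.14   0.778 -0.004  0.009 -0.005 -0.041] t 1.4 tcp [0.4307 0.3036 0.1798] F [0.54 0.08 0.07]
```

play_rows --commands '[[[-0.57,0.39,0,0,0,0],[-1.14,0.78,0,0,0,0],[-1.14,0.78,0,0,0,0],[-1.14,0.78,0,0,0,0]]]'

```text
time: 1.73
tcp_pos: [0.4672, 0.2622, 0.18]
orientation: [-0.0, 0.664, 0.748, 0.0]
wrist_force: [-0.3, 0.6, 0.5]
opening: 0.527
```

Run:
```python
from h import *
s=r.observe();im=r.camera("wrist");cv2.imwrite("pics/w1.png",im)
np.savez("w1.npz",p=s["tcp_pos"],q=s["orientation"]);print(s["tcp_pos"],s["orientation"])
pose=(s["tcp_pos"],s["orientation"])
print(proj("wrist",[[.467,.2517,.042],[.4712,.2061,.042],s["tcp_pos"]],pose))
cv2.imwrite("pics/d.png",cv2.resize(im,(800,600)))
```

```text
[0.4672278  0.26224513 0.18000087] [-5.81013414e-05  6.63592908e-01  7.48093833e-01  2.58656185e-04]
[[260.07765537 186.13174953]
 [258.73320956 235.82936831]
 [262.48446589 243.68268508]]
```

View pics/d.png

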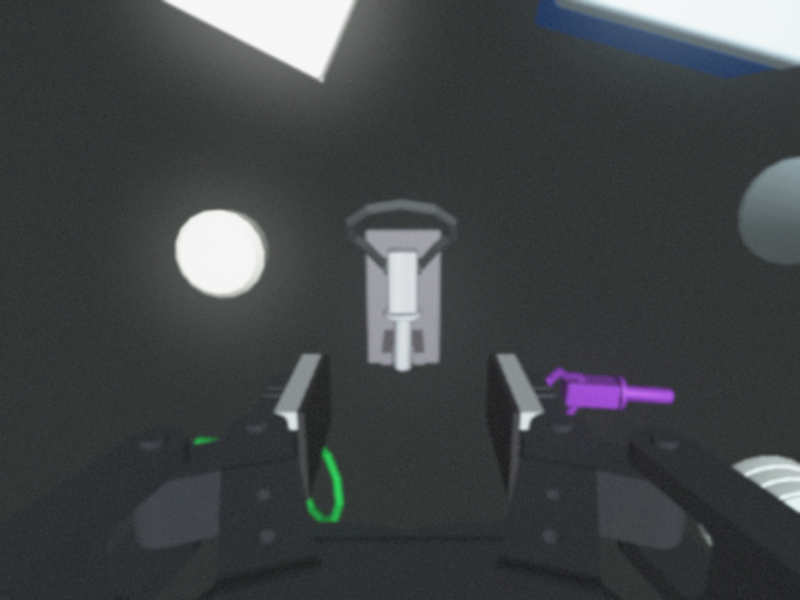

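The wrist view shows the pin straight in line: head at (402,250–315), shoulder ~318, tip (402,370) of the 800-wide picture, ring behind it.

Run:
```python
from h import *
d=np.load("w1.npz");pose=(d["p"],d["q"]);R=Rn.from_quat(d["q"],scalar_first=True)
for n,uv,z in(("headback",(402.5,250),.051),("headfront",(402.5,313),.051),("tip",(403,370),.042),("base back",(403,230),.008),("base l",(368,362),.008),("base r",(440,362),.008)):
    X=onz("wrist",(uv[0]*.64,uv[1]*.64),z,pose);print(n,X.round(4),R.inv().apply(X-d["p"]).round(4))
```

```text
headback [0.4622 0.2757 0.051 ] [ 0.0139 -0.0035  0.129 ]
headfront [0.4661 0.2417 0.051 ] [-0.0203 -0.0036  0.129 ]
tip [0.4706 0.2051 0.042 ] [-0.0572 -0.0035  0.138 ]
base back [0.4616 0.2795 0.008 ] [ 0.0177 -0.0036  0.172 ]
base l [0.4493 0.1931 0.008 ] [-0.0666 -0.0261  0.172 ]
base r [0.4947 0.1985 0.008 ] [-0.0667  0.0197  0.172 ]
```

play_rows --commands '[[[-0.08,-0.03,0.8,0,0,0],[-0.16,-0.06,1.6,0,0,0],[-0.24,-0.09,2.2,0,0,0],[-0.24,-0.09,2.6,0,0,0],[-0.24,-0.09,2.6,0,0,0]]]' --fingers 36

```text
time: 2.2
tcp_pos: [0.4595, 0.2521, 0.0721]
orientation: [-0.002, 0.662, 0.749, -0.004]
wrist_force: [-0.9, 0.2, -1.2]
opening: 0.424
```

Run:
```python
from h import *
s=r.observe();im=r.camera("wrist");cv2.imwrite("pics/w2.png",im)
np.savez("w2.npz",p=s["tcp_pos"],q=s["orientation"])
pose=(s["tcp_pos"],s["orientation"]);R=Rn.from_quat(s["orientation"],scalar_first=True)
print(s["tcp_pos"],R.inv().apply(np.array([.4640,.2596,.024])-s["tcp_pos"])/.04)
cv2.imwrite("pics/e.png",crop(im,156,100,200,150,4))
```

```text
[0.4594934  0.25212865 0.07210136] [0.17355183 0.1442733  1.20113888]
```

View pics/e.png

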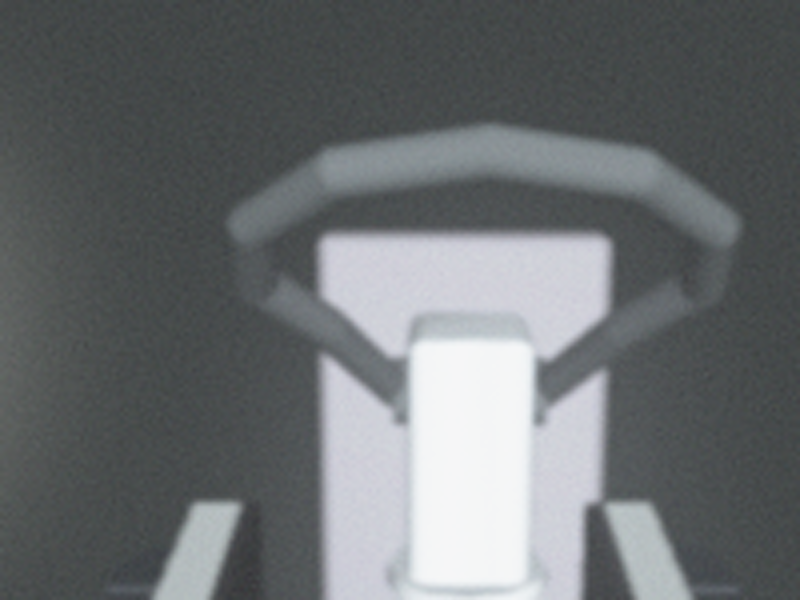

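The pin head is between the open fingers (crop 412–532, shoulder 585). The arm hasn't settled yet (5 mm off laterally), so I'll hold and recheck.

play_rows --commands '[[[0,0,0,0,0,0],[0,0,0,0,0,0],[0,0,0,0,0,0]]]'

```text
time: 2.5
tcp_pos: [0.4654, 0.2532, 0.0776]
orientation: [0.001, 0.663, 0.749, 0.002]
wrist_force: [0.3, 0.9, -1.2]
opening: 0.421
```

Run:
```python
from h import *
s=r.observe();im=r.camera("wrist");R=Rn.from_quat(s["orientation"],scalar_first=True)
print(s["tcp_pos"],s["orientation"])
d=np.load("w2.npz")
for im,pose in((im,(s["tcp_pos"],s["orientation"])),(cv2.imread("pics/w2.png"),(d["p"],d["q"]))):
    g=cv2.cvtColor(im,cv2.COLOR_BGR2GRAY);m=(g>232).astype(np.uint8);m[:,:230]=0;m[:,320:]=0;m[:170]=0
    n,l,st,c=cv2.connectedComponentsWithStats(m);k=1+np.argmax(st[1:,4]);print(st[k],c[k])
    x,y,w,h=st[k][:4];R=Rn.from_quat(pose[1],scalar_first=True)
    for uv in((x+w/2,y),(x+w/2,y+h),(x,y+h/2),(x+w,y+h/2)):
        X=onz("wrist",uv,.051,pose);print(X.round(4),R.inv().apply(X-pose[0]).round(4))
```

```text
[0.46538431 0.25317039 0.07763943] [0.00076521 0.66301698 0.74860234 0.00155908]
[ 247  183   29   59 1646] [260.5328068  211.93377886]
[0.4625 0.2744 0.051 ] [ 0.0214 -0.0004  0.0267]
[0.4664 0.2419 0.051 ] [-0.0113 -0.0004  0.0266]
[0.4568 0.2577 0.051 ] [ 0.0055 -0.008   0.0266]
[0.472  0.2595 0.051 ] [0.0054 0.0072 0.0267]
[ 260  185   29   61 1670] [273.41676647 215.12994012]
[0.4626 0.2745 0.051 ] [0.0219 0.006  0.021 ]
[0.467  0.2419 0.051 ] [-0.0111  0.0063  0.0211]
[0.4574 0.2577 0.051 ] [ 0.0058 -0.0012  0.0211]
[0.4721 0.2595 0.051 ] [0.0058 0.0136 0.021 ]
```

Now the head is centred within 0.5 mm with the grip point within 1 mm. Descend and grip.

play_rows --commands '[[[0,0,0.4,0,0,0],[-0.02,0,0.8,0,0,0],[-0.02,0,1.1,0,0,0],[-0.02,0,1.34,0,0,0],[-0.02,0,1.34,0,0,0]]]'

```text
time: 2.97
tcp_pos: [0.4631, 0.2508, 0.021]
orientation: [-0.001, 0.663, 0.748, -0.001]
wrist_force: [-0.6, 0.1, -0.4]
opening: 0.424
```

play_rows --commands '[[[0,0,0,0,0,0],[0,0,0,0,0,0],[0,0,0,0,0,0],[0,0,0,0,0,0]]]'

```text
time: 3.3
tcp_pos: [0.465, 0.2516, 0.0232]
orientation: [0.0, 0.663, 0.748, 0.001]
wrist_force: [0.4, -0.6, -0.0]
opening: 0.424
```

play_rows --commands '[[[0,0,0,0,0,0],[0,0,0,0,0,0],[0,0,0,0,0,0],[0,0,0,0,0,0],[0,0,0,0,0,0]]]' --fingers 5 --newtons 60

```text
time: 3.72
tcp_pos: [0.4646, 0.2515, 0.0229]
orientation: [0.0, 0.663, 0.748, 0.0]
wrist_force: [-0.4, -0.1, 5.2]
opening: 0.177
```

play_rows --commands '[[[0,0,0,0,0,0],[0,0,0,0,0,0],[0,0,0,0,0,0],[0,0,0,0,0,0],[0,0,0,0,0,0]]]'

```text
time: 4.13
tcp_pos: [0.4646, 0.2515, 0.0229]
orientation: [0.0, 0.663, 0.748, 0.0]
wrist_force: [-1.0, -0.2, 5.4]
opening: 0.18
```

Run:
```python
from h import *
row(*target([.5,.15,.16],-6))
```

```text
row [-2.624  0.576 -3.428  0.008 -0.004  2.148] t 4.13 tcp [0.4646 0.2515 0.0229] F [-0.97 -0.24  5.44]
```

play_rows --commands '[[[0,0,-0.3,0,0,0],[0,0,-1,0,0,0],[0,0,-2,0,0,0],[0,0,-3,0,0,0],[0,0,-4,0,0,0]]]'

```text
time: 4.55
tcp_pos: [0.4628, 0.2507, 0.1826]
orientation: [-0.001, 0.663, 0.748, -0.001]
wrist_force: [0.9, -0.4, -2.5]
opening: 0.171
```

play_rows --commands '[[[-0.5,0,-0.8,0,0,0.4],[-1,0,-1.5,0,0,0.8],[-2,0.2,-2,0,0,1.2],[-3,0.3,-2.4,0,0,1.7],[-4,0.4,-2.5,0,0,2.15]]]'

```text
time: 4.97
tcp_pos: [0.4996, 0.0972, 0.2843]
orientation: [0.001, 0.743, 0.669, 0.002]
wrist_force: [1.5, 0.4, -1.7]
opening: 0.178
```

Run:
```python
from h import *
row(*target([.576,-.19,.29],-6));print(r.observe()["opening"])
```

```text
row [-6.94   2.657 -0.138  0.039 -0.008 -0.008] t 4.97 tcp [0.4996 0.0972 0.2843] F [ 1.52  0.44 -1.69]
0.17839947753136612
```

play_rows --commands '[[[-0.9,0.34,-0.1,0,0,0],[-1.8,0.68,-0.14,0,0,0],[-2.7,1.02,-0.14,0,0,0],[-3.6,1.36,-0.14,0,0,0],[-4.5,1.72,-0.14,0,0,0]]]'

```text
time: 5.38
tcp_pos: [0.5473, -0.0899, 0.2864]
orientation: [-0.001, 0.743, 0.669, -0.0]
wrist_force: [0.5, 0.9, -1.8]
opening: 0.174
```

play_rows --commands '[[[-0.9,0.34,0,0,0,0],[-1.7,0.65,0,0,0,0],[-2.4,0.93,0,0,0,0],[-2.4,0.93,0,0,0,0],[-2.4,0.93,0,0,0,0]]]'

```text
time: 5.8
tcp_pos: [0.5744, -0.1889, 0.2857]
orientation: [-0.001, 0.744, 0.668, -0.0]
wrist_force: [-0.3, 1.2, -2.2]
opening: 0.181
```

play_rows --commands '[[[0,0,0,0,0,0],[0,0,0,0,0,0],[0,0,0,0,0,0]]]'

```text
time: 6.05
tcp_pos: [0.5745, -0.1862, 0.2872]
orientation: [-0.0, 0.743, 0.67, -0.0]
wrist_force: [0.1, -0.1, -1.2]
opening: 0.18
```

Run:
```python
from h import *
s=r.observe();im=r.camera("wrist");cv2.imwrite("pics/w3.png",im)
np.savez("w3.npz",p=s["tcp_pos"],q=s["orientation"]);print(s["tcp_pos"],s["orientation"],s["opening"],s["wrist_force"])
cv2.imwrite("pics/f.png",crop(im,100,0,267,200,3))
```

```text
[ 0.57449672 -0.18618532  0.28719343] [-3.42357392e-04  7.42727407e-01  6.69593814e-01 -7.91850243e-05] 0.17994049992754335 [ 0.07520847 -0.13047822 -1.18152367]
```

View pics/f.png

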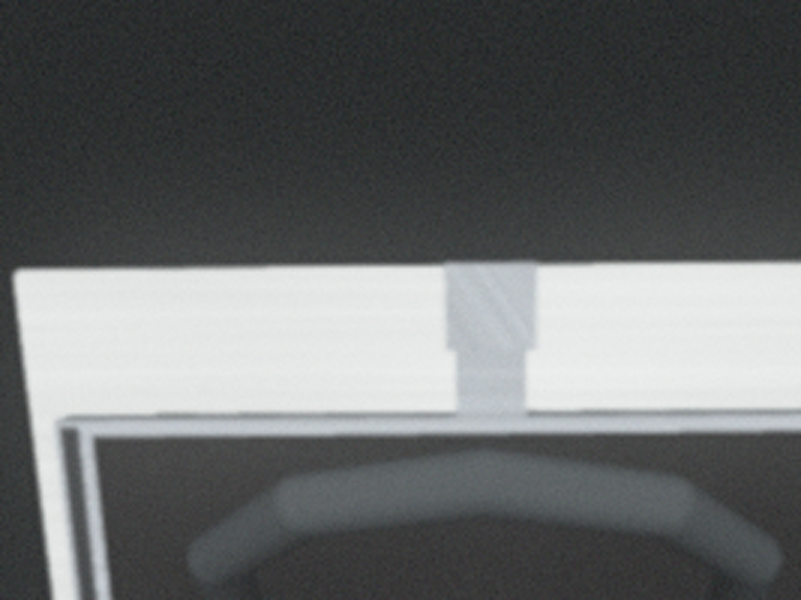

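The picture shows the post top at crop (446–537, 262–350), bare, with the tongue below it. The platform edge runs almost level.

Run:
```python
from h import *
np.set_printoptions(precision=4,suppress=True)
d=np.load("w3.npz");pose=(d["p"],d["q"]);U=lambda x,y:(100+x/3,y/3)
for z in(.135,.138,.141):
    t=[onz("wrist",U(*p),z,pose)for p in((446,263),(537,262),(535,349),(448,350))]
    print(z,np.array(t)[:,:2].tolist(),np.mean(t,0),[np.linalg.norm(t[i]-t[i-1]).round(4)for i in range(4)])
    f=(t[0]+t[1])/2;print(" face mid",f)
# platform edge line, sub-pixel by column gradient
g=cv2.cvtColor(cv2.imread("pics/w3.png"),cv2.COLOR_BGR2GRAY).astype(float)
pts=[]
for u in list(range(115,240,5))+list(range(290,400,5)):
    c=np.diff(cv2.GaussianBlur(g,(3,3),0)[60:110,u]);k=np.argmax(c);pts.append(onz("wrist",(u,60+k+.5),.102,pose)[:2])
pts=np.array(pts);a=np.polyfit(pts[:,0],pts[:,1],1);print("edge slope deg",np.degrees(np.arctan(a[0])),"res",np.std(pts[:,1]-np.polyval(a,pts[:,0])),"y at x=.5825",np.polyval(a,.5825))
# triangulate post top centre with scene & side
P=lambda x,y:(130+x/3.125,60+(y-300)/3.125); Q=lambda x,y:(240+(x-400)/2.7778,255+(y-300)/2.7778)
rw=ray("wrist",U(491.5,306),pose);rs=ray("side",Q(630.5,352));rc=ray("scene",P(231,482))
print(tri(rw,rs),tri(rw,rc),tri(rw,rs,rc))
# corner 'far-left' per view
```

```text
0.135 [[0.5708680148578053, -0.11489337277573032], [0.5960122721880835, -0.1172554761298274], [0.5932941935293199, -0.1408304941864772], [0.5687399076110502, -0.13854291643409086]] [ 0.5822 -0.1279  0.135 ] [np.float64(0.0237), np.float64(0.0253), np.float64(0.0237), np.float64(0.0247)]
 face mid [ 0.5834 -0.1161  0.135 ]
0.138 [[0.5709705253925279, -0.11495658168574599], [0.5958581013543239, -0.11729457186308617], [0.5931677697926652, -0.14062892789431652], [0.5688641426084682, -0.13836470253529298]] [ 0.5822 -0.1278  0.138 ] [np.float64(0.0235), np.float64(0.025), np.float64(0.0235), np.float64(0.0244)]
 face mid [ 0.5834 -0.1161  0.138 ]
0.141 [[0.5710730359272504, -0.11501979059576166], [0.5957039305205644, -0.11733366759634495], [0.5930413460560106, -0.14042736160215588], [0.5689883776058862, -0.13818648863649513]] [ 0.5822 -0.1277  0.141 ] [np.float64(0.0233), np.float64(0.0247), np.float64(0.0232), np.float64(0.0242)]
 face mid [ 0.5834 -0.1162  0.141 ]
edge slope deg -5.455464132412157 res 0.00031120580471362375 y at x=.5825 -0.11553842977517781
(array([ 0.5831, -0.1282,  0.1351]), [np.float64(0.0009301676802748025), np.float64(0.0009301676802746106)]) (array([ 0.5817, -0.1275,  0.138 ]), [np.float64(0.0005220075263215378), np.float64(0.0005220075263218638)]) (array([ 0.5822, -0.1285,  0.1367]), [np.float64(0.000824070274762419), np.float64(0.001553894854540795), np.float64(0.001274507492991374)])
```

Consistent: yaw −5.45°, face middle (0.5834, −0.1161), post top z ≈ 0.1365, so the hole is at about 0.1225. Back off, then come down to the pre-insert pose.

Run:
```python
from h import *
row(*target([.5892,-.0555,.1034],-5.45))
```

```text
row [ 3.287e+00  2.600e-02  4.600e+00 -2.000e-03 -2.000e-03 -7.900e-02] t 6.1 tcp [ 0.5746 -0.1862  0.2874] F [-0.75 -0.16 -1.98]
```

play_rows --commands '[[[0.9,0,0,0,0,0],[1.8,0.01,0,0,0,0],[2.6,0.02,0,0,0,0],[3.29,0.03,0.2,0,0,-0.08],[3.29,0.03,1,0,0,-0.08]]]'

```text
time: 6.52
tcp_pos: [0.5939, -0.0519, 0.2534]
orientation: [0.004, 0.738, 0.675, 0.005]
wrist_force: [0.5, -1.2, -1.5]
opening: 0.176
```

play_rows --commands '[[[0,0,0.9,0,0,0],[0,0,1.8,0,0,0],[0,0,2.7,0,0,0],[0,0,3.4,0,0,0],[0,0,3.6,0,0,0]]]'

```text
time: 6.93
tcp_pos: [0.5853, -0.0549, 0.0982]
orientation: [-0.004, 0.74, 0.673, -0.003]
wrist_force: [-1.2, -0.4, -2.0]
opening: 0.175
```

play_rows --commands '[[[0,0,0,0,0,0],[0,0,0,0,0,0],[0,0,0,0,0,0],[0,0,0,0,0,0]]]'

```text
time: 7.27
tcp_pos: [0.5922, -0.0571, 0.1062]
orientation: [0.002, 0.74, 0.672, 0.002]
wrist_force: [-0.9, -1.0, -1.3]
opening: 0.174
```

Run:
```python
from h import *
np.set_printoptions(precision=4,suppress=True)
row(*target([.5892,-.0555,.1034],-5.45))
ims=[r.camera("scene"),r.camera("side")]
for n,i in zip(("scene","side"),ims):cv2.imwrite(f"pics/{n}1.png",i)
c=np.array([.585,-.10,.124]);o=[]
for n,i in zip(("scene","side"),ims):
    u=proj(n,c)[0].astype(int);print(n,u,u-[40,60]);o.append(crop(i,u[0]-40,u[1]-60,80,110,5))
cv2.imwrite("pics/g.png",np.hstack(o))
```

```text
row [ 0.033 -0.08   0.07   0.051  0.006 -0.012] t 7.27 tcp [ 0.5922 -0.0571  0.1062] F [-0.87 -1.04 -1.31]
scene [206 127] [166  67]
side [317 265] [277 205]
```

View pics/g.png

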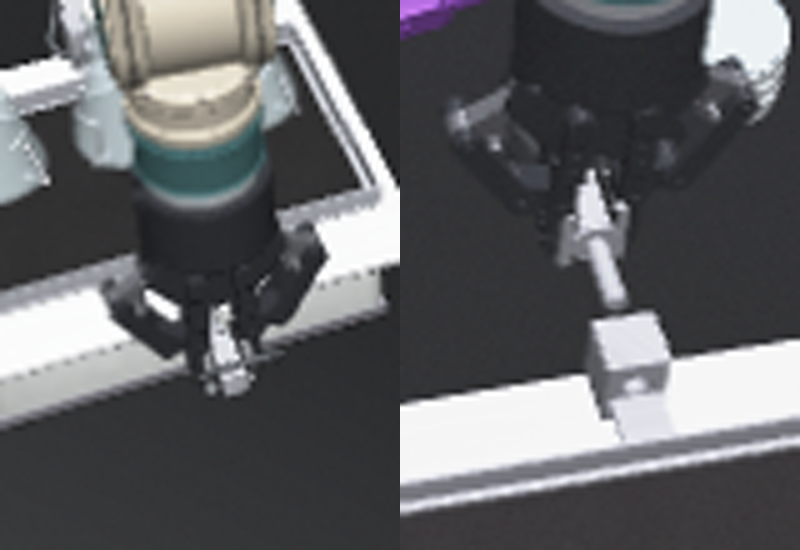

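Side crop: pin held straight, tip at (612,300), ~15 mm before the post, and the hole's rear mouth shows at (637,382). I'll get a height from that.

Run:
```python
from h import *
np.set_printoptions(precision=4,suppress=True)
n=np.array([.095,.9955,0]);f=np.array([.5834,-.1161,0]);b=f-.024*n
o,d=ray("side",(277+237/5,205+382/5));print("hole back",o+d*((b-o)@n)/(d@n),"expected xy",b)
# post top edges back: bottom-left/right of top face in side crop
for p in((590,318),(654,312),(669,362),(600,376)):print(onz("side",(277+(p[0]-400)/5,205+p[1]/5),.1365))
g=[.5922,-.0571,.1062]
tip=np.array(g)-.0454*n+[0,0,.0191];print("tip px pred",(proj("side",tip)-[277,205])*5+[400,0])
row(*target([.5889,-.0579,.1034],-5.45))
```

```text
hole back [ 0.5832 -0.1402  0.125 ] expected xy [ 0.5811 -0.14    0.    ]
[ 0.5727 -0.1136  0.1365]
[ 0.5986 -0.1181  0.1365]
[ 0.5948 -0.1419  0.1365]
[ 0.5662 -0.1403  0.1365]
tip px pred [[611.8498 303.6953]]
row [-0.026 -0.065  0.054  0.039  0.004 -0.015] t 7.37 tcp [ 0.5916 -0.0571  0.1056] F [ 0.39  0.31 -1.35]
```

play_rows --commands '[[[0,-0.08,0.07,0,0,0],[0,-0.08,0.07,0,0,0],[0,-0.08,0.07,0,0,0],[0,-0.08,0.07,0,0,0],[0,-0.08,0.07,0,0,0]]]'

```text
time: 7.78
tcp_pos: [0.5866, -0.0565, 0.1005]
orientation: [0.0, 0.74, 0.672, -0.0]
wrist_force: [0.1, -0.3, -1.6]
opening: 0.178
```

Run:
```python
from h import *
row(*target([.5889,-.0579,.1034],-5.45))
```

```text
row [-0.029  0.059 -0.072 -0.     0.001 -0.015] t 7.78 tcp [ 0.5866 -0.0565  0.1005] F [ 0.1  -0.32 -1.61]
```

play_rows --commands '[[[0,0.06,-0.085,0,0,-0.01],[0,0.06,-0.085,0,0,-0.01],[0,0.06,-0.085,0,0,-0.01],[0,0.06,-0.085,0,0,-0.01],[0,0.06,-0.085,0,0,-0.01]]]'

```text
time: 8.2
tcp_pos: [0.5891, -0.0566, 0.1039]
orientation: [-0.0, 0.74, 0.673, -0.0]
wrist_force: [0.6, 0.1, -1.9]
opening: 0.181
```

play_rows --commands '[[[-0.05,0,0,0,0,0],[-0.1,0,0,0,0,0],[-0.15,0,0,0,0,0],[-0.15,0,0,0,0,0],[-0.15,0,0,0,0,0]]]'

```text
time: 8.62
tcp_pos: [0.5885, -0.0629, 0.1039]
orientation: [-0.0, 0.74, 0.672, 0.0]
wrist_force: [0.2, -0.4, -1.9]
opening: 0.178
```

```bash
cat >> h.py <<'E'
def ins(zh=.123):
    s=r.observe();n=np.array([.095,.9955,0]);f=np.array([.5834,-.1161,0]);e=np.array([.9955,-.095,0])
    d=s["tcp_pos"]-f;F=s["wrist_force"];R=Rn.from_quat(s["orientation"],scalar_first=True)
    print("t %.2f tip gap %.1f mm, x off %.2f, z off %.2f | F n %.1f e %.1f z %.1f | open %.3f"%(s["time"],1e3*(d@n-.0454),1e3*d@e,1e3*(s["tcp_pos"][2]+.0191-zh),F@n,F@e,F[2],s["opening"]),"rot err deg",(R.inv()*target([0,0,0],-5.45)[1]).as_rotvec(degrees=True).round(2))
E
python3 -c "from h import *;ins()"
```

```text
t 8.62 tip gap 8.1 mm, x off 0.01, z off 0.02 | F n -0.4 e 0.2 z -1.9 | open 0.178 rot err deg [-0.   -0.   -0.05]
```

play_rows --commands '[[[-0.05,0,0,0,0,0],[-0.1,0,0,0,0,0],[-0.15,0,0,0,0,0],[-0.18,0,0,0,0,0],[-0.18,0,0,0,0,0]]]'

```text
time: 9.03
tcp_pos: [0.5878, -0.0701, 0.104]
orientation: [0.0, 0.74, 0.672, -0.0]
wrist_force: [-0.3, 0.6, -1.8]
opening: 0.178
```

play_rows --commands '[[[-0.015,0,0,0,0,0],[-0.03,0,0,0,0,0],[-0.045,0,0,0,0,0],[-0.06,0,0,0,0,0],[-0.06,0,0,0,0,0]]]'

```text
time: 9.45
tcp_pos: [0.5875, -0.0722, 0.1038]
orientation: [-0.0, 0.74, 0.673, -0.0]
wrist_force: [-0.3, 0.4, -1.9]
opening: 0.18
```

```bash
python3 -c "from h import *;ins()"
```

```text
t 9.45 tip gap -1.3 mm, x off -0.09, z off -0.05 | F n 0.3 e -0.3 z -1.9 | open 0.180 rot err deg [-0.01 -0.   -0.02]
```

Still free. Continue in small steps.

play_rows --commands '[[[-0.015,0,0,0,0,0],[-0.03,0,0,0,0,0],[-0.045,0,0,0,0,0],[-0.06,0,0,0,0,0],[-0.06,0,0,0,0,0]]]'

```text
time: 9.87
tcp_pos: [0.5873, -0.0747, 0.1039]
orientation: [-0.0, 0.74, 0.672, -0.0]
wrist_force: [0.9, 0.8, -3.0]
opening: 0.176
```

```bash
python3 -c "from h import *;ins()"
```

```text
t 9.87 tip gap -3.8 mm, x off -0.09, z off -0.03 | F n 0.8 e 0.8 z -3.0 | open 0.176 rot err deg [-0.01 -0.   -0.03]
```

play_rows --commands '[[[-0.015,0,0,0,0,0],[-0.03,0,0,0,0,0],[-0.045,0,0,0,0,0],[-0.06,0,0,0,0,0],[-0.06,0,0,0,0,0]]]'

```text
time: 10.28
tcp_pos: [0.5871, -0.0771, 0.1039]
orientation: [-0.0, 0.74, 0.673, -0.0]
wrist_force: [-0.6, 0.1, -2.6]
opening: 0.178
```

```bash
python3 -c "from h import *;ins()"
```

```text
t 10.28 tip gap -6.2 mm, x off -0.04, z off -0.00 | F n 0.1 e -0.6 z -2.6 | open 0.178 rot err deg [-0.01  0.   -0.03]
```

Pin is in the hole (about 5 mm, no axial force). Continue towards the ball.

play_rows --commands '[[[-0.025,0,0.005,0,0,0],[-0.05,0,0.005,0,0,0],[-0.075,0,0.005,0,0,0],[-0.1,0,0.005,0,0,0],[-0.1,0,0.005,0,0,0]]]'

```text
time: 10.7
tcp_pos: [0.5867, -0.0812, 0.1037]
orientation: [0.0, 0.74, 0.672, -0.0]
wrist_force: [0.4, 0.2, -1.8]
opening: 0.175
```

```bash
python3 -c "from h import *;ins()"
```

```text
t 10.70 tip gap -10.4 mm, x off -0.00, z off -0.17 | F n 0.2 e 0.4 z -1.8 | open 0.175 rot err deg [-0.    0.01 -0.04]
```

play_rows --commands '[[[-0.02,0,0,0,0,0],[-0.04,0,0,0,0,0],[-0.06,0,0,0,0,0],[-0.08,0,0,0,0,0],[-0.08,0,0,0,0,0]]]'

```text
time: 11.12
tcp_pos: [0.5865, -0.0841, 0.1038]
orientation: [-0.0, 0.74, 0.673, 0.0]
wrist_force: [-0.6, 0.9, -3.1]
opening: 0.178
```

```bash
python3 -c "from h import *;ins()"
```

```text
t 11.12 tip gap -13.3 mm, x off 0.00, z off -0.14 | F n 0.9 e -0.7 z -3.1 | open 0.178 rot err deg [ 0.   -0.01 -0.03]
```

play_rows --commands '[[[-0.02,0,0,0,0,0],[-0.04,0,0,0,0,0],[-0.06,0,0,0,0,0],[-0.06,0,0,0,0,0]]]'

```text
time: 11.45
tcp_pos: [0.5862, -0.0865, 0.1037]
orientation: [-0.0, 0.74, 0.673, 0.0]
wrist_force: [-0.0, 2.0, -1.5]
opening: 0.178
```

play_rows --commands '[[[-0.02,0,0,0,0,0],[-0.04,0,0,0,0,0],[-0.06,0,0,0,0,0],[-0.06,0,0,0,0,0]]]'

```text
time: 11.78
tcp_pos: [0.5859, -0.0891, 0.1037]
orientation: [0.0, 0.74, 0.672, -0.0]
wrist_force: [0.2, 0.8, -1.0]
opening: 0.175
```

```bash
python3 -c "from h import *;ins()"
```

```text
t 11.78 tip gap -18.3 mm, x off -0.06, z off -0.21 | F n 0.8 e 0.1 z -1.0 | open 0.175 rot err deg [-0.01  0.02 -0.03]
```

play_rows --commands '[[[-0.025,0,0,0,0,0],[-0.05,0,0,0,0,0],[-0.075,0,0,0,0,0],[-0.1,0,0,0,0,0],[-0.1,0,0,0,0,0]]]'

```text
time: 12.2
tcp_pos: [0.5855, -0.0932, 0.1037]
orientation: [0.0, 0.74, 0.672, -0.0]
wrist_force: [-0.0, 2.1, -1.3]
opening: 0.177
```

play_rows --commands '[[[-0.025,0,0,0,0,0],[-0.05,0,0,0,0,0],[-0.075,0,0,0,0,0],[-0.1,0,0,0,0,0],[-0.1,0,0,0,0,0]]]'

```text
time: 12.62
tcp_pos: [0.5852, -0.0972, 0.1037]
orientation: [0.0, 0.74, 0.672, -0.0]
wrist_force: [-0.5, 2.2, -2.1]
opening: 0.177
```

play_rows --commands '[[[-0.02,0,0,0,0,0],[-0.04,0,0,0,0,0],[-0.05,0,0,0,0,0],[-0.05,0,0,0,0,0]]]'

```text
time: 12.95
tcp_pos: [0.585, -0.099, 0.1037]
orientation: [0.0, 0.74, 0.673, -0.0]
wrist_force: [-0.6, 1.6, -1.8]
opening: 0.177
```

```bash
python3 -c "from h import *;ins()"
```

```text
t 12.95 tip gap -28.2 mm, x off -0.06, z off -0.18 | F n 1.5 e -0.7 z -1.8 | open 0.177 rot err deg [-0.01  0.01 -0.03]
```

play_rows --commands '[[[-0.02,0,0,0,0,0],[-0.04,0,0,0,0,0],[-0.05,0,0,0,0,0],[-0.05,0,0,0,0,0]]]'

```text
time: 13.28
tcp_pos: [0.5848, -0.1009, 0.1037]
orientation: [-0.0, 0.74, 0.672, -0.0]
wrist_force: [-0.5, 2.5, -2.4]
opening: 0.176
```

play_rows --commands '[[[-0.015,0,0,0,0,0],[-0.03,0,0,0,0,0],[-0.03,0,0,0,0,0]]]'

```text
time: 13.53
tcp_pos: [0.5847, -0.102, 0.1037]
orientation: [-0.0, 0.74, 0.673, 0.0]
wrist_force: [0.1, 2.9, -0.9]
opening: 0.177
```

```bash
python3 -c "from h import *;ins()"
```

```text
t 13.53 tip gap -31.2 mm, x off -0.03, z off -0.17 | F n 2.9 e -0.2 z -0.9 | open 0.177 rot err deg [-0.   -0.02 -0.02]
```

play_rows --commands '[[[-0.015,0,0,0,0,0],[-0.025,0,0,0,0,0],[-0.025,0,0,0,0,0]]]'

```text
time: 13.78
tcp_pos: [0.5847, -0.1023, 0.1037]
orientation: [-0.001, 0.74, 0.673, 0.001]
wrist_force: [0.7, 5.5, -1.4]
opening: 0.179
```

```bash
python3 -c "from h import *;ins()"
```

```text
t 13.78 tip gap -31.5 mm, x off -0.04, z off -0.19 | F n 5.5 e 0.2 z -1.4 | open 0.179 rot err deg [ 0.   -0.11 -0.  ]
```

play_rows --commands '[[[-0.01,0,0,0,0,0],[-0.02,0,0,0,0,0],[-0.02,0,0,0,0,0]]]'

```text
time: 14.03
tcp_pos: [0.5846, -0.1025, 0.1037]
orientation: [-0.001, 0.74, 0.673, 0.001]
wrist_force: [0.4, 7.1, -0.7]
opening: 0.173
```

```bash
python3 -c "from h import *;ins()"
```

```text
t 14.03 tip gap -31.7 mm, x off -0.06, z off -0.22 | F n 7.1 e -0.3 z -0.7 | open 0.173 rot err deg [ 0.   -0.18  0.02]
```

Shoulder contact: 7 N at −31.7 mm (expected −32). Verify in the side view that the tip protrudes behind.

Run:
```python
from h import *
im=r.camera("side");cv2.imwrite("pics/side2.png",im)
u=proj("side",[.582,-.12,.124])[0].astype(int)
n=np.array([.095,.9955,0]);f=np.array([.5834,-.1161,.124])
print("tip pred in crop",(proj("side",[f-.032*n,f-.024*n])-(u-[35,30]))*10)
cv2.imwrite("pics/h.png",crop(im,u[0]-35,u[1]-30,70,55,10))
```

```text
tip pred in crop [[405.69436528 422.4542934 ]
 [393.60353106 388.47291979]]
```

View pics/h.png

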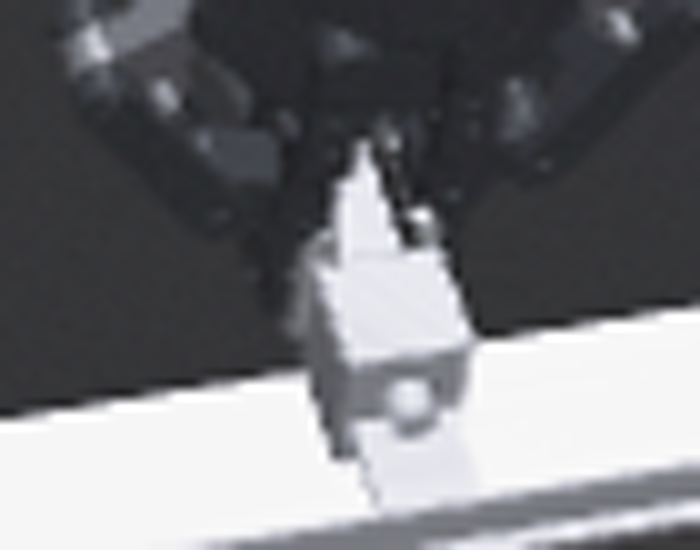

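Pin tip shows behind the post at (410,400–420), as predicted. Ease off, release, and lift straight up.

play_rows --commands '[[[0.01,0,0,0,0,0],[0.015,0,0,0,0,0],[0.015,0,0,0,0,0]]]'

```text
time: 14.33
tcp_pos: [0.5847, -0.1023, 0.1037]
orientation: [-0.001, 0.74, 0.673, 0.001]
wrist_force: [0.4, 4.4, -1.3]
opening: 0.174
```

play_rows --commands '[[[0,0,0,0,0,0],[0,0,0,0,0,0],[0,0,0,0,0,0],[0,0,0,0,0,0],[0,0,0,0,0,0]]]' --fingers 36

```text
time: 14.75
tcp_pos: [0.585, -0.104, 0.1042]
orientation: [0.001, 0.74, 0.672, -0.0]
wrist_force: [-0.8, -0.8, 0.0]
opening: 0.421
```

```bash
python3 -c "from h import *;ins()"
```

```text
t 14.75 tip gap -33.2 mm, x off 0.45, z off 0.28 | F n -0.9 e -0.8 z 0.0 | open 0.421 rot err deg [ 0.06  0.06 -0.05]
```

play_rows --commands '[[[0,0,-0.25,0,0,0],[0,0,-0.6,0,0,0],[0,0,-1,0,0,0],[0,0,-1,0,0,0]]]'

```text
time: 15.08
tcp_pos: [0.5873, -0.1042, 0.1479]
orientation: [0.003, 0.74, 0.672, 0.002]
wrist_force: [-0.2, 0.5, 1.0]
opening: 0.423
```

play_rows --commands '[[[0,0,-0.8,0,0,0],[0,0,-1.6,0,0,0],[0,0,-2.4,0,0,0],[0,0,-2.4,0,0,0],[0,0,-2.4,0,0,0]]]'

```text
time: 15.5
tcp_pos: [0.5865, -0.1039, 0.2426]
orientation: [0.003, 0.74, 0.673, 0.001]
wrist_force: [-0.8, -0.2, -0.7]
opening: 0.424
```

play_rows --commands '[[[0,0,0,0,0,0],[0,0,0,0,0,0],[0,0,0,0,0,0]]]'

```text
time: 15.75
tcp_pos: [0.5834, -0.103, 0.2378]
orientation: [-0.001, 0.74, 0.673, -0.001]
wrist_force: [0.1, -0.1, -0.1]
opening: 0.419
```

Run:
```python
from h import *
ins()
s=r.observe();im=r.camera("wrist");cv2.imwrite("pics/w4.png",im);np.savez("w4.npz",p=s["tcp_pos"],q=s["orientation"]);pose=(s["tcp_pos"],s["orientation"])
n=np.array([.095,.9955,0]);f=np.array([.5834,-.1161,.123])
X=[f,f+.028*n,f+.066*n+[0,0,.052],f-.032*n]
print(s["tcp_pos"]);print((proj("wrist",X,pose)-[100,60])*3)
cv2.imwrite("pics/i.png",crop(im,100,60,267,200,3))
```

```text
t 15.75 tip gap -32.3 mm, x off -1.20, z off 133.87 | F n -0.1 e 0.1 z -0.1 | open 0.419 rot err deg [-0.2  -0.03 -0.03]
[ 0.5834492  -0.10296232  0.23777369]
[[491.59691613 410.84321186]
 [491.68678854 306.19983818]
 [492.94997996 167.67866485]
 [491.49768805 523.6528063 ]]
```

View pics/i.png

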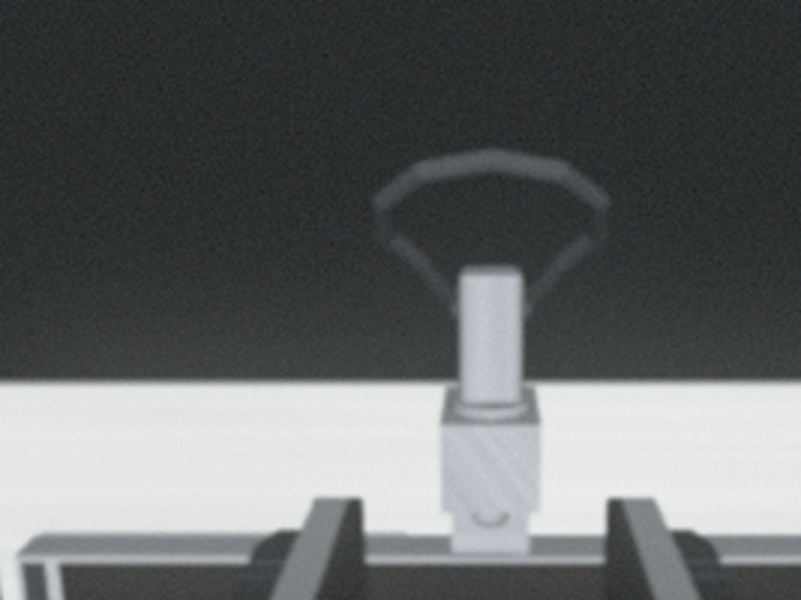

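Pin is home with shoulder against the post and tip out (crop 490,520). The ring's far bar at (492,160) is within 2 mm of prediction. Close the fingers and go behind the bar.

```bash
cat >> h.py <<'E'
def tool_at(phi,gap=0,under=4):
    """TCP with front finger face (11 mm ahead of centre) gap mm behind the bar at ring lean phi deg past vertical"""
    n=np.array([.095,.9955,0]);f=np.array([.5834,-.1161,.123]);h=f+.028*n;a=np.radians(phi)
    b=h-.065*np.sin(a)*n+[0,0,.065*np.cos(a)]
    return target(b+n*(.0025+.011+gap*1e-3)-[0,0,under*1e-3],-5.45)
E
python3 - <<'E'
from h import *
row(*tool_at(-36,22,-60))
E
```

```text
row [ 2.217  0.026  0.059 -0.031 -0.005 -0.005] t 15.8 tcp [ 0.5836 -0.103   0.2379] F [ 0.02  0.09 -0.02]
```

play_rows --commands '[[[0.7,0.01,0,0,0,0],[1.4,0.02,0,0,0,0],[2.22,0.03,0,0,0,0],[2.22,0.03,0,0,0,0],[2.22,0.03,0,0,0,0]]]' --fingers 0 --newtons 20

```text
time: 16.22
tcp_pos: [0.5937, -0.0136, 0.2387]
orientation: [-0.001, 0.739, 0.674, -0.001]
wrist_force: [-0.7, 0.1, -0.2]
opening: -0.001
```

play_rows --commands '[[[0,0,0.5,0,0,0],[0,0,1,0,0,0],[0,0,1.6,0,0,0],[0,0,1.6,0,0,0],[0,0,1.6,0,0,0]]]'

```text
time: 16.63
tcp_pos: [0.5925, -0.0157, 0.1739]
orientation: [-0.002, 0.74, 0.672, -0.002]
wrist_force: [-0.8, 0.1, 0.6]
opening: -0.0
```

play_rows --commands '[[[0,0,0,0,0,0],[0,0,0,0,0,0],[0,0,0,0,0,0],[0,0,0,0,0,0]]]'

```text
time: 16.97
tcp_pos: [0.5952, -0.0152, 0.1772]
orientation: [0.001, 0.74, 0.673, 0.001]
wrist_force: [-0.1, -0.4, 0.2]
opening: -0.005
```

Run:
```python
from h import *
for p,g in((-36,5),(-36,0),(-30,0),(-20,0),(-10,0),(0,0),(10,0),(20,0),(30,0),(40,0),(50,0),(56,0)):
    print(p,g,end=" ");row(*tool_at(p,g))
```

```text
-36 5 row [-0.421 -0.055  0.14   0.024  0.002 -0.005] t 16.97 tcp [ 0.5952 -0.0152  0.1772] F [-0.06 -0.37  0.24]
-36 0 row [-0.546 -0.055  0.14   0.024  0.002 -0.005] t 16.97 tcp [ 0.5952 -0.0152  0.1772] F [-0.06 -0.37  0.24]
-30 0 row [-0.689 -0.055  0.048  0.024  0.002 -0.005] t 16.97 tcp [ 0.5952 -0.0152  0.1772] F [-0.06 -0.37  0.24]
-20 0 row [-0.946 -0.054 -0.072  0.024  0.002 -0.005] t 16.97 tcp [ 0.5952 -0.0152  0.1772] F [-0.06 -0.37  0.24]
-10 0 row [-1.219 -0.054 -0.145  0.024  0.002 -0.005] t 16.97 tcp [ 0.5952 -0.0152  0.1772] F [-0.06 -0.37  0.24]
0 0 row [-1.501 -0.054 -0.17   0.024  0.002 -0.005] t 16.97 tcp [ 0.5952 -0.0152  0.1772] F [-0.06 -0.37  0.24]
10 0 row [-1.784 -0.054 -0.145  0.024  0.002 -0.005] t 16.97 tcp [ 0.5952 -0.0152  0.1772] F [-0.06 -0.37  0.24]
20 0 row [-2.057e+00 -5.400e-02 -7.200e-02  2.400e-02  2.000e-03 -5.000e-03] t 16.97 tcp [ 0.5952 -0.0152  0.1772] F [-0.06 -0.37  0.24]
30 0 row [-2.314e+00 -5.400e-02  4.800e-02  2.400e-02  2.000e-03 -5.000e-03] t 16.97 tcp [ 0.5952 -0.0152  0.1772] F [-0.06 -0.37  0.24]
40 0 row [-2.546e+00 -5.400e-02  2.110e-01  2.400e-02  2.000e-03 -5.000e-03] t 16.97 tcp [ 0.5952 -0.0152  0.1772] F [-0.06 -0.37  0.24]
50 0 row [-2.746e+00 -5.500e-02  4.110e-01  2.400e-02  2.000e-03 -5.000e-03] t 16.97 tcp [ 0.5952 -0.0152  0.1772] F [-0.06 -0.37  0.24]
56 0 row [-2.849e+00 -5.500e-02  5.470e-01  2.400e-02  2.000e-03 -5.000e-03] t 16.97 tcp [ 0.5952 -0.0152  0.1772] F [-0.06 -0.37  0.24]
```

play_rows --commands '[[[0,0,0,0,0,0],[0,0,0,0,0,0],[0,0,0,0,0,0],[0,0,0,0,0,0],[0,0,0,0,0,0]]]'

```text
time: 17.38
tcp_pos: [0.5942, -0.0149, 0.1757]
orientation: [-0.0, 0.74, 0.673, -0.0]
wrist_force: [-0.7, 0.7, 0.7]
opening: -0.0
```

Run:
```python
from h import *
for p,g in((-36,5),(-30,0)):
    print(p,g,end=" ");row(*tool_at(p,g))
```

```text
-36 5 row [-0.426 -0.03   0.104 -0.001  0.    -0.004] t 17.38 tcp [ 0.5942 -0.0149  0.1757] F [-0.74  0.73  0.68]
-30 0 row [-0.693 -0.03   0.011 -0.001  0.    -0.004] t 17.38 tcp [ 0.5942 -0.0149  0.1757] F [-0.74  0.73  0.68]
```

play_rows --commands '[[[-0.1,-0.03,0.1,0,0,0],[-0.2,-0.03,0.1,0,0,0],[-0.3,-0.03,0.1,0,0,0],[-0.42,-0.03,0.1,0,0,0],[-0.42,-0.03,0.1,0,0,0]]]'

```text
time: 17.8
tcp_pos: [0.5915, -0.0327, 0.1717]
orientation: [0.0, 0.74, 0.672, -0.0]
wrist_force: [-0.1, 0.1, 0.1]
opening: -0.002
```

play_rows --commands '[[[-0.06,0,0,0,0,0],[-0.12,0,0,0,0,0],[-0.2,0,-0.05,0,0,0],[-0.27,0,-0.09,0,0,0],[-0.27,0,-0.09,0,0,0]]]'

```text
time: 18.22
tcp_pos: [0.5908, -0.0424, 0.1761]
orientation: [0.0, 0.74, 0.672, 0.001]
wrist_force: [-0.1, 2.8, 0.4]
opening: -0.001
```

play_rows --commands '[[[-0.08,0,-0.04,0,0,0],[-0.17,0,-0.08,0,0,0],[-0.26,0,-0.12,0,0,0],[-0.26,0,-0.12,0,0,0]]]'

```text
time: 18.55
tcp_pos: [0.5899, -0.0534, 0.1809]
orientation: [0.001, 0.74, 0.672, 0.0]
wrist_force: [0.3, 3.0, 2.4]
opening: -0.002
```

Run:
```python
from h import *
print(r.observe()["torque"])
for p,g in((-20,0),(-10,0),(0,0)):
    print(p,g,end=" ");row(*tool_at(p,g))
im=r.camera("side");u=proj("side",[.587,-.08,.15])[0].astype(int);cv2.imwrite("pics/j.png",crop(im,u[0]-40,u[1]-40,80,80,7))
```

```text
[ 0.59261916 -0.01244379 -0.04214546]
-20 0 row [ 0.018 -0.013  0.022  0.012  0.004 -0.009] t 18.55 tcp [ 0.5899 -0.0534  0.1809] F [0.31 3.02 2.41]
-10 0 row [-0.256 -0.012 -0.052  0.012  0.004 -0.009] t 18.55 tcp [ 0.5899 -0.0534  0.1809] F [0.31 3.02 2.41]
0 0 row [-0.538 -0.012 -0.076  0.012  0.004 -0.009] t 18.55 tcp [ 0.5899 -0.0534  0.1809] F [0.31 3.02 2.41]
```

View pics/j.png

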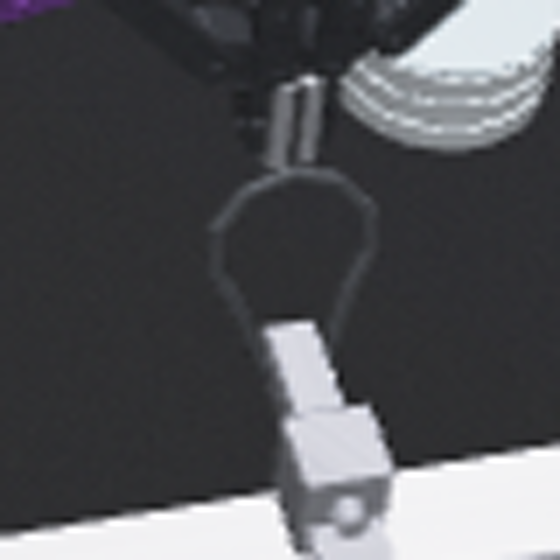

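Fingers are against the bar's middle (crop 292,168) and the ring is turning, ~4 N. I'll run 2 mm deeper for a surer hold and continue along the arc.

play_rows --commands '[[[-0.08,0,0.03,0,0,0],[-0.17,0,0.01,0,0,0],[-0.25,0,0,0,0,0],[-0.25,0,0,0,0,0]]]'

```text
time: 18.93
tcp_pos: [0.5888, -0.0635, 0.1806]
orientation: [0.001, 0.74, 0.672, -0.0]
wrist_force: [0.7, 1.8, 3.3]
opening: -0.002
```

play_rows --commands '[[[-0.1,0,-0.01,0,0,0],[-0.2,0,-0.02,0,0,0],[-0.29,0,-0.02,0,0,0],[-0.29,0,-0.02,0,0,0]]]'

```text
time: 19.27
tcp_pos: [0.5875, -0.0755, 0.1812]
orientation: [0.001, 0.74, 0.672, -0.0]
wrist_force: [0.0, 1.4, 5.5]
opening: 0.001
```

Run:
```python
from h import *
for p,g in((0,0),(10,0),(20,0),(30,0)):
    print(p,g,end=" ");row(*tool_at(p,g,6))
```

```text
0 0 row [ 0.017 -0.006 -0.021  0.004  0.014 -0.013] t 19.27 tcp [ 0.5875 -0.0755  0.1812] F [0.04 1.4  5.51]
10 0 row [-0.265 -0.005  0.004  0.004  0.014 -0.013] t 19.27 tcp [ 0.5875 -0.0755  0.1812] F [0.04 1.4  5.51]
20 0 row [-0.539 -0.005  0.078  0.004  0.014 -0.013] t 19.27 tcp [ 0.5875 -0.0755  0.1812] F [0.04 1.4  5.51]
30 0 row [-0.795 -0.005  0.198  0.004  0.014 -0.013] t 19.27 tcp [ 0.5875 -0.0755  0.1812] F [0.04 1.4  5.51]
```

Vertical force has grown to 5.5 N, so something is not as planned. Look before going on.

Run:
```python
from h import *
im=r.camera("side");w=r.camera("wrist");cv2.imwrite("pics/side5.png",im);cv2.imwrite("pics/w5.png",w);u=proj("side",[.587,-.08,.15])[0].astype(int);print(u)
a=crop(im,u[0]-30,u[1]-35,60,70,7)
b=crop(w,160,90,200,200,2.45)
cv2.imwrite("pics/k.png",np.hstack([a,b[:490,:380]]))
```

```text
[315 250]
```

View pics/k.png

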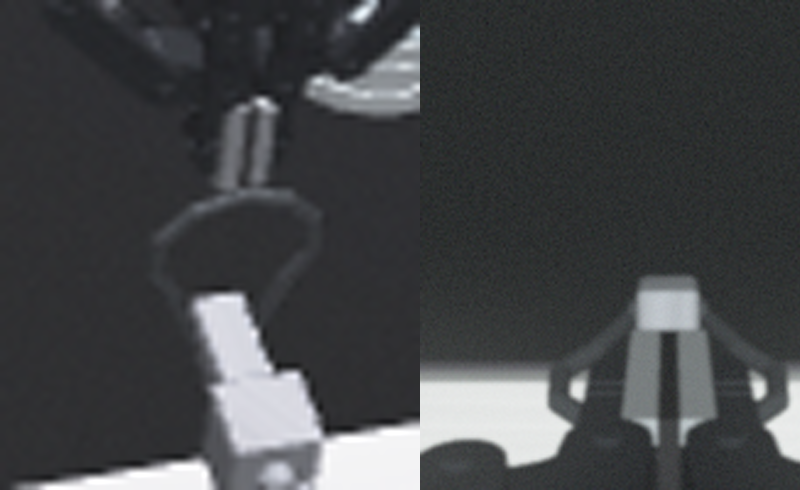

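Run:
```python
from h import *
n=np.array([.095,.9955,0]);e=np.array([.9955,-.095,0]);h=np.array([.5834,-.1161,.123])+.028*n
s=r.observe();pose=(s["tcp_pos"],s["orientation"])
g=.0
def rp(phi,l,w):
    a=np.radians(phi);return h-l*np.sin(a)*n+[0,0,l*np.cos(a)]+w*e
for phi in(-30,-20,-10,0,5,10,15,20):
    print(phi,"side apex,shoulders",((proj("side",[rp(phi,.065,0),rp(phi,.045,.022),rp(phi,.045,-.022)])-[285,215])*7).round(0).tolist(),"wr",((proj("wrist",[rp(phi,.065,0),rp(phi,.045,.022),rp(phi,.045,-.022)],pose)-[160,90])*2.45+[420,0]).round(0).tolist())
# finger tip corners
R=Rn.from_quat(pose[1],scalar_first=True)
print("tcp px",(proj("side",[pose[0],pose[0]+R.apply([-.011,0,0])])-[285,215])*7, s["wrist_force"])
```

```text
-30 side apex,shoulders [[201.0, 120.0], [277.0, 173.0], [134.0, 195.0]] wr [[670.0, 274.0], [777.0, 294.0], [562.0, 295.0]]
-20 side apex,shoulders [[213.0, 136.0], [286.0, 184.0], [141.0, 206.0]] wr [[670.0, 337.0], [778.0, 333.0], [561.0, 333.0]]
-10 side apex,shoulders [[224.0, 158.0], [294.0, 199.0], [149.0, 222.0]] wr [[670.0, 400.0], [778.0, 372.0], [561.0, 372.0]]
0 side apex,shoulders [[236.0, 185.0], [303.0, 219.0], [156.0, 241.0]] wr [[670.0, 460.0], [777.0, 408.0], [562.0, 409.0]]
5 side apex,shoulders [[242.0, 201.0], [307.0, 229.0], [160.0, 252.0]] wr [[670.0, 486.0], [777.0, 425.0], [563.0, 426.0]]
10 side apex,shoulders [[247.0, 218.0], [311.0, 241.0], [163.0, 264.0]] wr [[670.0, 511.0], [776.0, 441.0], [564.0, 441.0]]
15 side apex,shoulders [[253.0, 236.0], [315.0, 253.0], [166.0, 276.0]] wr [[670.0, 533.0], [775.0, 455.0], [565.0, 456.0]]
20 side apex,shoulders [[258.0, 255.0], [319.0, 266.0], [170.0, 289.0]] wr [[670.0, 552.0], [773.0, 468.0], [566.0, 468.0]]
tcp px [[220.83444111 165.66037293]
 [231.80274347 194.77357384]] [0.55237787 0.65442802 4.22187468]
```

The ring stands upright (φ≈0) as planned. Most likely the 29 mm wide fingers ride on the bar's lower, slanted flanks, because the tips are too shallow. Retreat behind the ring and re-approach a few mm deeper.

play_rows --commands '[[[0.2,0,-0.02,0,0,0],[0.5,0,0.05,0,0,0],[0.8,0,0.2,0,0,0],[1.1,0,0.35,0,0,0],[1.1,0,0.35,0,0,0]]]'

```text
time: 19.78
tcp_pos: [0.5896, -0.0275, 0.164]
orientation: [-0.002, 0.739, 0.674, -0.001]
wrist_force: [-0.6, 0.2, 0.5]
opening: -0.0
```

play_rows --commands '[[[0,0,0,0,0,0],[0,0,0,0,0,0],[0,0,0,0,0,0],[0,0,0,0,0,0]]]'

```text
time: 20.12
tcp_pos: [0.5918, -0.0308, 0.1671]
orientation: [0.0, 0.74, 0.672, 0.0]
wrist_force: [-0.3, 0.3, -0.1]
opening: 0.002
```

Run:
```python
from h import *
for p,g in((-36,5),(-36,0),(-30,0),(-20,0),(-10,0),(0,0),(10,0)):
    print(p,g,end=" ");row(*tool_at(p,g,9))
```

```text
-36 5 row [-0.025 -0.006  0.013  0.003  0.003 -0.009] t 20.12 tcp [ 0.5918 -0.0308  0.1671] F [-0.31  0.3  -0.09]
-36 0 row [-0.15  -0.005  0.013  0.003  0.003 -0.009] t 20.12 tcp [ 0.5918 -0.0308  0.1671] F [-0.31  0.3  -0.09]
-30 0 row [-0.293 -0.005 -0.08   0.003  0.003 -0.009] t 20.12 tcp [ 0.5918 -0.0308  0.1671] F [-0.31  0.3  -0.09]
-20 0 row [-0.549 -0.005 -0.199  0.003  0.003 -0.009] t 20.12 tcp [ 0.5918 -0.0308  0.1671] F [-0.31  0.3  -0.09]
-10 0 row [-0.823 -0.005 -0.272  0.003  0.003 -0.009] t 20.12 tcp [ 0.5918 -0.0308  0.1671] F [-0.31  0.3  -0.09]
0 0 row [-1.105 -0.004 -0.297  0.003  0.003 -0.009] t 20.12 tcp [ 0.5918 -0.0308  0.1671] F [-0.31  0.3  -0.09]
10 0 row [-1.387 -0.004 -0.272  0.003  0.003 -0.009] t 20.12 tcp [ 0.5918 -0.0308  0.1671] F [-0.31  0.3  -0.09]
```

play_rows --commands '[[[-0.15,0,0,0,0,0],[-0.29,0,-0.08,0,0,0],[-0.42,0,-0.14,0,0,0],[-0.55,0,-0.2,0,0,0],[-0.55,0,-0.2,0,0,0]]]'

```text
time: 20.53
tcp_pos: [0.5909, -0.053, 0.177]
orientation: [0.001, 0.74, 0.672, 0.002]
wrist_force: [0.9, 3.5, 5.6]
opening: -0.002
```

play_rows --commands '[[[-0.09,0,-0.025,0,0,0],[-0.18,0,-0.05,0,0,0],[-0.27,0,-0.07,0,0,0],[-0.27,0,-0.07,0,0,0]]]'

```text
time: 20.87
tcp_pos: [0.5897, -0.0638, 0.1796]
orientation: [0.001, 0.74, 0.672, 0.001]
wrist_force: [0.3, 3.6, 6.5]
opening: 0.001
```

play_rows --commands '[[[-0.09,0,-0.01,0,0,0],[-0.18,0,-0.02,0,0,0],[-0.28,0,-0.025,0,0,0],[-0.28,0,-0.025,0,0,0]]]'

```text
time: 21.2
tcp_pos: [0.5887, -0.0755, 0.1807]
orientation: [0.002, 0.74, 0.672, 0.001]
wrist_force: [1.6, 1.3, 7.2]
opening: -0.005
```

Run:
```python
from h import *
for p,g in((0,0),(10,0),(20,0),(30,0)):
    print(p,g,end=" ");row(*tool_at(p,g,9))
```

```text
0 0 row [ 0.015 -0.034  0.041  0.034  0.01  -0.012] t 21.2 tcp [ 0.5887 -0.0755  0.1807] F [1.64 1.29 7.15]
10 0 row [-0.267 -0.034  0.066  0.034  0.01  -0.012] t 21.2 tcp [ 0.5887 -0.0755  0.1807] F [1.64 1.29 7.15]
20 0 row [-0.541 -0.034  0.14   0.034  0.01  -0.012] t 21.2 tcp [ 0.5887 -0.0755  0.1807] F [1.64 1.29 7.15]
30 0 row [-0.797 -0.034  0.26   0.034  0.01  -0.012] t 21.2 tcp [ 0.5887 -0.0755  0.1807] F [1.64 1.29 7.15]
```

Consistent reading: something on the fingers ~7.7 mm above the tips sits on the bar (tool lifted, 7 N), so deeper was the wrong way. Raise to ~3.5 mm under, as the text advises.

play_rows --commands '[[[0,0,-0.04,0,0,0],[0,0,-0.08,0,0,0],[0,0,-0.12,0,0,0],[0,0,-0.12,0,0,0]]]'

```text
time: 21.53
tcp_pos: [0.5872, -0.0745, 0.1835]
orientation: [-0.0, 0.74, 0.672, -0.0]
wrist_force: [0.4, 1.6, 1.6]
opening: 0.0
```

Run:
```python
from h import *
for p,g in((0,0),(10,0),(20,0),(30,0)):
    print(p,g,end=" ");row(*tool_at(p,g,4))
```

```text
0 0 row [-0.007  0.004 -0.012 -0.003  0.002 -0.007] t 21.53 tcp [ 0.5872 -0.0745  0.1835] F [0.44 1.63 1.58]
10 0 row [-0.289  0.004  0.013 -0.003  0.002 -0.007] t 21.53 tcp [ 0.5872 -0.0745  0.1835] F [0.44 1.63 1.58]
20 0 row [-0.563  0.004  0.086 -0.003  0.002 -0.007] t 21.53 tcp [ 0.5872 -0.0745  0.1835] F [0.44 1.63 1.58]
30 0 row [-0.82   0.005  0.206 -0.003  0.002 -0.007] t 21.53 tcp [ 0.5872 -0.0745  0.1835] F [0.44 1.63 1.58]
```

play_rows --commands '[[[-0.1,0,-0.01,0,0,0],[-0.2,0,-0.01,0,0,0],[-0.29,0,0,0,0,0],[-0.29,0,0,0,0,0]]]'

```text
time: 21.87
tcp_pos: [0.5861, -0.0866, 0.1833]
orientation: [0.0, 0.74, 0.672, -0.0]
wrist_force: [0.1, 1.7, 1.8]
opening: 0.004
```

Run:
```python
from h import *
for p,g in((10,0),(20,0),(30,0)):
    print(p,g,end=" ");row(*tool_at(p,g,4))
```

```text
10 0 row [ 0.014  0.003  0.007 -0.004  0.005 -0.012] t 21.87 tcp [ 0.5861 -0.0866  0.1833] F [0.11 1.66 1.75]
20 0 row [-0.259  0.003  0.08  -0.004  0.005 -0.012] t 21.87 tcp [ 0.5861 -0.0866  0.1833] F [0.11 1.66 1.75]
30 0 row [-0.516  0.003  0.2   -0.004  0.005 -0.012] t 21.87 tcp [ 0.5861 -0.0866  0.1833] F [0.11 1.66 1.75]
```

play_rows --commands '[[[-0.09,0,0.02,0,0,0],[-0.18,0,0.045,0,0,0],[-0.27,0,0.075,0,0,0],[-0.27,0,0.075,0,0,0]]]'

```text
time: 22.2
tcp_pos: [0.5851, -0.0975, 0.1803]
orientation: [0.0, 0.74, 0.672, -0.0]
wrist_force: [-0.5, 0.9, 1.7]
opening: -0.003
```

play_rows --commands '[[[-0.09,0,0.04,0,0,0],[-0.18,0,0.08,0,0,0],[-0.25,0,0.12,0,0,0],[-0.25,0,0.12,0,0,0]]]'

```text
time: 22.53
tcp_pos: [0.584, -0.1072, 0.1752]
orientation: [-0.0, 0.74, 0.672, -0.0]
wrist_force: [0.3, 0.8, 1.9]
opening: -0.0
```

Run:
```python
from h import *
for p,g in((30,0),(40,0),(50,0),(56,0)):
    print(p,g,end=" ");row(*tool_at(p,g,4))
```

```text
30 0 row [ 0.001  0.007 -0.002 -0.007  0.006 -0.011] t 22.53 tcp [ 0.584  -0.1072  0.1752] F [0.27 0.79 1.87]
40 0 row [-0.23   0.007  0.16  -0.007  0.006 -0.011] t 22.53 tcp [ 0.584  -0.1072  0.1752] F [0.27 0.79 1.87]
50 0 row [-0.431  0.007  0.361 -0.007  0.006 -0.011] t 22.53 tcp [ 0.584  -0.1072  0.1752] F [0.27 0.79 1.87]
56 0 row [-0.533  0.008  0.497 -0.007  0.006 -0.011] t 22.53 tcp [ 0.584  -0.1072  0.1752] F [0.27 0.79 1.87]
```

Force now points along the arc as it should (0.8 back, 1.9 up). Continue.

play_rows --commands '[[[-0.08,0,0.05,0,0,0],[-0.16,0,0.1,0,0,0],[-0.23,0,0.16,0,0,0],[-0.23,0,0.16,0,0,0]]]'

```text
time: 22.87
tcp_pos: [0.5828, -0.1161, 0.1684]
orientation: [-0.0, 0.74, 0.672, -0.001]
wrist_force: [1.2, -0.9, 0.6]
opening: -0.001
```

play_rows --commands '[[[-0.07,0,0.06,0,0,0],[-0.14,0,0.13,0,0,0],[-0.2,0,0.2,0,0,0],[-0.2,0,0.2,0,0,0]]]'

```text
time: 23.2
tcp_pos: [0.582, -0.1239, 0.1603]
orientation: [-0.001, 0.74, 0.672, -0.001]
wrist_force: [0.2, -1.1, -0.4]
opening: 0.0
```

Run:
```python
from h import *
for p,g in((50,0),(56,0),(60,0)):
    print(p,g,end=" ");row(*tool_at(p,g,4))
im=r.camera("side");cv2.imwrite("pics/side6.png",im)
```

```text
50 0 row [-0.01   0.016 -0.012 -0.015  0.    -0.008] t 23.2 tcp [ 0.582  -0.1239  0.1603] F [ 0.24 -1.06 -0.4 ]
56 0 row [-0.112  0.016  0.124 -0.015  0.    -0.008] t 23.2 tcp [ 0.582  -0.1239  0.1603] F [ 0.24 -1.06 -0.4 ]
60 0 row [-0.173  0.016  0.22  -0.015  0.    -0.008] t 23.2 tcp [ 0.582  -0.1239  0.1603] F [ 0.24 -1.06 -0.4 ]
```

play_rows --commands '[[[-0.05,0,0.06,0,0,0],[-0.11,0.01,0.12,0,0,0],[-0.11,0.01,0.12,0,0,0],[-0.11,0.01,0.12,0,0,0]]]'

```text
time: 23.58
tcp_pos: [0.5825, -0.1281, 0.1563]
orientation: [-0.0, 0.74, 0.672, -0.0]
wrist_force: [1.6, 0.0, -0.0]
opening: -0.002
```

play_rows --commands '[[[0,0,-0.3,0,0,0],[0,0,-1,0,0,0],[0.1,0,-1.9,0,0,0],[0.2,0,-2.8,0,0,0],[0.3,0,-2.8,0,0,0]]]'

```text
time: 24.0
tcp_pos: [0.5883, -0.1172, 0.2785]
orientation: [0.007, 0.74, 0.673, 0.004]
wrist_force: [1.5, -1.4, 1.4]
opening: 0.002
```

play_rows --commands '[[[0,0,0,0,0,0],[0,0,0,0,0,0],[0,0,0,0,0,0]]]'

```text
time: 24.25
tcp_pos: [0.583, -0.1159, 0.2676]
orientation: [-0.001, 0.74, 0.673, -0.001]
wrist_force: [-0.5, 0.2, -0.6]
opening: -0.001
```

Run:
```python
from h import *
s=r.observe();im=r.camera("side");w=r.camera("wrist");cv2.imwrite("pics/side7.png",im);cv2.imwrite("pics/w7.png",w)
pose=(s["tcp_pos"],s["orientation"]);u=proj("side",[.582,-.12,.124])[0].astype(int)
n=np.array([.095,.9955,0]);f=np.array([.5834,-.1161,.123]);X=[f-.037*n,f-.024*n,f]
print(s["time"],s["wrist_force"],(proj("side",X)-u+[30,30])*6.5,(proj("wrist",X,pose)-[186,70])*2.5+[390,0])
cv2.imwrite("pics/l.png",np.hstack([crop(im,u[0]-30,u[1]-30,60,60,6.5),crop(w,186,90-20,156,156,2.5)]))
```

```text
24.25 [-0.48935729  0.16125103 -0.63383969] [[235.83986059 290.41191154]
 [223.02075385 254.34897239]
 [200.20119395 190.14434784]] [[581.36148484 357.3882698 ]
 [581.35941598 322.6241898 ]
 [581.35507612 256.33013164]]
```

View pics/l.png

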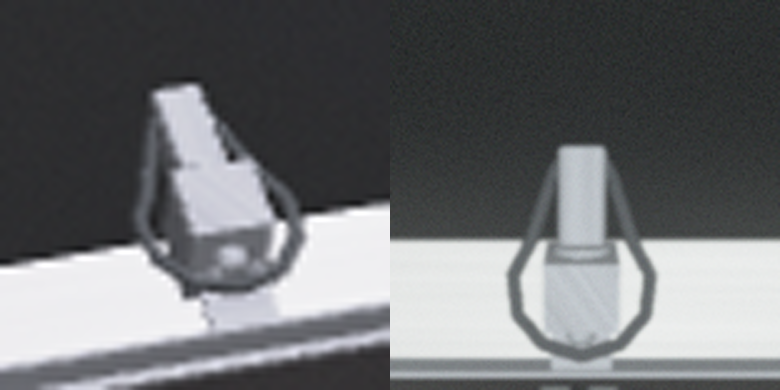

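Both views show the ring closed level around the post. The far bar is at side (236,285) and wrist (581,355), against predictions of (236,290) and (581,357). The shoulder is at the post and the robot is clear. Hand in.

```bash
python3 -c "
from cell import r
print(r.finish_job());s=r.observe();print(s['time'],s['wrist_force'])"
```

```text
the job is handed in; nothing more can be done
None
the job is handed in; nothing more can be done
```

The flask tray is locked: the grey pin is home in the free post's hole and its ring is snapped closed around the post. I handed the job in at about 24 s of the 72 s allowed.

**Insertion:** I found the pin and the post with the cameras, and the pin entered the hole on the first try. It stopped at 7 N with its tip 31.7 mm past the face, against 32 mm expected. A side picture showed the tip out behind the post before I let go. I felt no distinct bump from the sprung ball, only 1 to 3 N along the way.

**Ring:** My first pushes went too deep under the bar, and the vertical force rose to 7 N. I went back to about 4 mm under the bar and followed the arc at 1 to 3 N until it snapped.

**Last checks:** In both the side and wrist pictures the closed bar is within about 1 pixel of the predicted closed position, with the shoulder at the post. The wrist force was about 0, with the tool well above everything. I could not read the ring joint or any contact force directly, so closure and seating rest on the pictures and the wrist force. I did not recheck the glassware and other bench things after the job. The only contacts I planned were with the pin and its ring.

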